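# Balance-check cast-stone crossbars and pack the sound ones

## Task

These cast-stone crossbars will each hang from their middle, so find out with the knife-edge balance which ones are sound and which are heavier at one end: lay a bar across the knife at its middle line, let go and see whether it stays level. Pack every bar that balances flat in a compartment of the oak frame, one to a compartment and lying along it, and put every bar that tips into the grey scrap tray; leave the other stones and tools where they are.

Things in the scene. Friction and masses are not known exactly. Their poses are not given: they have to be found in the camera images.
- bar_a_mid (a point): a square-section cast-stone crossbar, 140 mm long, 32 x 32 mm, about 0.45 kg, grey with stone chips, a fine dark line round its middle; the point is its centre (16 mm above its underside), x runs along its length. All bars look alike and any of the four long faces may lie down. A sound bar balances within 1 mm of the dark line; a faulty one balances about 17 mm from it, towards one end. Absent in some runs
- bar_b_mid (a point): another such crossbar, as bar_a_mid; the point is its centre. Absent in some runs
- bar_c_mid (a point): another such crossbar, as bar_a_mid; the point is its centre. Absent in some runs
- bar_d_mid (a point): another such crossbar, as bar_a_mid; the point is its centre. Absent in some runs
- bar_e_mid (a point): another such crossbar, as bar_a_mid; the point is its centre. Absent in some runs
- bar_f_mid (a point): another such crossbar, as bar_a_mid; the point is its centre. Absent in some runs
- edge (a point): the middle of the knife edge of the balance (fixed): a blunt steel knife 60 mm long with a flat top 10 mm wide, 30 mm above the bench and 18 mm above its dark steel base plate (80 x 180 mm, 12 mm high). The point lies on top of the knife; x runs along the knife, y across it, z up. A bar is laid crosswise, its length along y: with its balance point over the flat top it stays level, otherwise it tips about 16 degrees until one end rests on the base plate
- slot_1 (a point): centre of the floor of a compartment of the packing frame (fixed; oak battens 12 mm wide and 12 mm high on a white base sheet 5 mm thick, so the floor is 5 mm above the bench; the frame is 183 mm along x, 240 mm along y). Compartments measure 159 x 45 mm inside and are empty at the start; a bar lying in one stands 20 mm above the battens. This one's length runs along y; it is the nearest to the robot of three side by side at 57 mm. x, y are the frame's axes, z up
- slot_2 (a point): centre of the floor of the middle one of the three compartments; length along y
- slot_3 (a point): centre of the floor of the farthest of the three compartments; length along y
- slot_4 (a point): centre of the floor of the fourth compartment, which lies crosswise at the left (+y) end of the frame: its length runs along x
- scrap_floor (a point): centre of the inner floor (5 mm above the bench) of the scrap tray (fixed): open grey plastic tray, 140 mm along x by 180 mm along y inside, walls 5 mm thick, rim 30 mm above the bench; empty at the start
- board: the white casting board on which the bars lie at the start (fixed), 370 mm along x by 400 mm along y; its top is 6 mm above the bench; origin at the centre of its underside
- rock_a: a rough stone lump about 50 mm, lying beyond the casting board; loose, not part of the job; origin at the centre of its underside
- rock_b: a rough stone lump about 60 mm, left of the frame; loose, not part of the job; origin at the centre of its underside
- rock_c: a rough stone lump about 60 mm, right of the casting board; loose, not part of the job; origin at the centre of its underside
- disc_grey: a grey stone sample disc, 90 mm across, 14 mm thick; loose, not part of the job; origin at the centre of its underside
- puck_green: a pale green stone sample disc, 60 mm across, 16 mm thick; loose, not part of the job; origin at the centre of its underside
- slate: a dark slate sample, 70 x 110 x 12 mm; loose, not part of the job; origin at the centre of its underside
- offcut: an oak offcut, 45 x 130 x 30 mm; loose, not part of the job; origin at the centre of its underside
- rub_block: a dark rubbing stone, 50 x 90 x 28 mm; loose, not part of the job; origin at the centre of its underside
Not all that is in view belongs to the job. What is shaped like the part that bears bar_a_mid but blue or pink is not meant.

How it is judged (in metres and radians):
On the way:
1. a bar lies across the knife edge at about its middle, let go and at rest, level or tipped (((x of bar_a_mid in the frame of edge between -0.03 and 0.03 m and y of bar_a_mid in the frame of edge between -0.03 and 0.03 m and z of bar_a_mid in the frame of edge between 0.006 and 0.024 m and angle between the x axis of bar_a_mid and the y axis of edge, either way round below 0.5 rad and contact force between the fingers and bar_a below 0.05 N and linear speed of bar_a below 0.03 m/s) or (x of bar_b_mid in the frame of edge between -0.03 and 0.03 m and y of bar_b_mid in the frame of edge between -0.03 and 0.03 m and z of bar_b_mid in the frame of edge between 0.006 and 0.024 m and angle between the x axis of bar_b_mid and the y axis of edge, either way round below 0.5 rad and contact force between the fingers and bar_b below 0.05 N and linear speed of bar_b below 0.03 m/s) or (x of bar_c_mid in the frame of edge between -0.03 and 0.03 m and y of bar_c_mid in the frame of edge between -0.03 and 0.03 m and z of bar_c_mid in the frame of edge between 0.006 and 0.024 m and angle between the x axis of bar_c_mid and the y axis of edge, either way round below 0.5 rad and contact force between the fingers and bar_c below 0.05 N and linear speed of bar_c below 0.03 m/s) or (x of bar_d_mid in the frame of edge between -0.03 and 0.03 m and y of bar_d_mid in the frame of edge between -0.03 and 0.03 m and z of bar_d_mid in the frame of edge between 0.006 and 0.024 m and angle between the x axis of bar_d_mid and the y axis of edge, either way round below 0.5 rad and contact force between the fingers and bar_d below 0.05 N and linear speed of bar_d below 0.03 m/s) or (x of bar_e_mid in the frame of edge between -0.03 and 0.03 m and y of bar_e_mid in the frame of edge between -0.03 and 0.03 m and z of bar_e_mid in the frame of edge between 0.006 and 0.024 m and angle between the x axis of bar_e_mid and the y axis of edge, either way round below 0.5 rad and contact force between the fingers and bar_e below 0.05 N and linear speed of bar_e below 0.03 m/s) or (x of bar_f_mid in the frame of edge between -0.03 and 0.03 m and y of bar_f_mid in the frame of edge between -0.03 and 0.03 m and z of bar_f_mid in the frame of edge between 0.006 and 0.024 m and angle between the x axis of bar_f_mid and the y axis of edge, either way round below 0.5 rad and contact force between the fingers and bar_f below 0.05 N and linear speed of bar_f below 0.03 m/s))), for 0.2 s.
At the end, for the whole second after the job is handed in: each sound bar lies flat on a compartment floor, along it (within 8 degrees; centre within 12 mm across, 15 mm along of the compartment centre), one to a compartment; each bar with off-centre weight lies inside the scrap tray; all bars at rest and let go (((distance between bar_a_c1 and bar_a_mid below 0.01 m and ((x of bar_a_mid in the frame of slot_1 between -0.012 and 0.012 m and y of bar_a_mid in the frame of slot_1 between -0.015 and 0.015 m and z of bar_a_mid in the frame of slot_1 below 0.02 m and angle between the x axis of bar_a_mid and the y axis of slot_1, either way round below 0.14 rad) or (x of bar_a_mid in the frame of slot_2 between -0.012 and 0.012 m and y of bar_a_mid in the frame of slot_2 between -0.015 and 0.015 m and z of bar_a_mid in the frame of slot_2 below 0.02 m and angle between the x axis of bar_a_mid and the y axis of slot_2, either way round below 0.14 rad) or (x of bar_a_mid in the frame of slot_3 between -0.012 and 0.012 m and y of bar_a_mid in the frame of slot_3 between -0.015 and 0.015 m and z of bar_a_mid in the frame of slot_3 below 0.02 m and angle between the x axis of bar_a_mid and the y axis of slot_3, either way round below 0.14 rad) or (x of bar_a_mid in the frame of slot_4 between -0.015 and 0.015 m and y of bar_a_mid in the frame of slot_4 between -0.012 and 0.012 m and z of bar_a_mid in the frame of slot_4 below 0.02 m and angle between the x axis of bar_a_mid and the x axis of slot_4, either way round below 0.14 rad))) or (not (distance between bar_a_c1 and bar_a_mid below 0.01 m) and (x of bar_a_mid in the frame of scrap_floor between -0.068 and 0.068 m and y of bar_a_mid in the frame of scrap_floor between -0.09 and 0.09 m and z of bar_a_mid in the frame of scrap_floor below 0.055 m))) and ((distance between bar_b_c1 and bar_b_mid below 0.01 m and ((x of bar_b_mid in the frame of slot_1 between -0.012 and 0.012 m and y of bar_b_mid in the frame of slot_1 between -0.015 and 0.015 m and z of bar_b_mid in the frame of slot_1 below 0.02 m and angle between the x axis of bar_b_mid and the y axis of slot_1, either way round below 0.14 rad) or (x of bar_b_mid in the frame of slot_2 between -0.012 and 0.012 m and y of bar_b_mid in the frame of slot_2 between -0.015 and 0.015 m and z of bar_b_mid in the frame of slot_2 below 0.02 m and angle between the x axis of bar_b_mid and the y axis of slot_2, either way round below 0.14 rad) or (x of bar_b_mid in the frame of slot_3 between -0.012 and 0.012 m and y of bar_b_mid in the frame of slot_3 between -0.015 and 0.015 m and z of bar_b_mid in the frame of slot_3 below 0.02 m and angle between the x axis of bar_b_mid and the y axis of slot_3, either way round below 0.14 rad) or (x of bar_b_mid in the frame of slot_4 between -0.015 and 0.015 m and y of bar_b_mid in the frame of slot_4 between -0.012 and 0.012 m and z of bar_b_mid in the frame of slot_4 below 0.02 m and angle between the x axis of bar_b_mid and the x axis of slot_4, either way round below 0.14 rad))) or (not (distance between bar_b_c1 and bar_b_mid below 0.01 m) and (x of bar_b_mid in the frame of scrap_floor between -0.068 and 0.068 m and y of bar_b_mid in the frame of scrap_floor between -0.09 and 0.09 m and z of bar_b_mid in the frame of scrap_floor below 0.055 m))) and ((distance between bar_c_c1 and bar_c_mid below 0.01 m and ((x of bar_c_mid in the frame of slot_1 between -0.012 and 0.012 m and y of bar_c_mid in the frame of slot_1 between -0.015 and 0.015 m and z of bar_c_mid in the frame of slot_1 below 0.02 m and angle between the x axis of bar_c_mid and the y axis of slot_1, either way round below 0.14 rad) or (x of bar_c_mid in the frame of slot_2 between -0.012 and 0.012 m and y of bar_c_mid in the frame of slot_2 between -0.015 and 0.015 m and z of bar_c_mid in the frame of slot_2 below 0.02 m and angle between the x axis of bar_c_mid and the y axis of slot_2, either way round below 0.14 rad) or (x of bar_c_mid in the frame of slot_3 between -0.012 and 0.012 m and y of bar_c_mid in the frame of slot_3 between -0.015 and 0.015 m and z of bar_c_mid in the frame of slot_3 below 0.02 m and angle between the x axis of bar_c_mid and the y axis of slot_3, either way round below 0.14 rad) or (x of bar_c_mid in the frame of slot_4 between -0.015 and 0.015 m and y of bar_c_mid in the frame of slot_4 between -0.012 and 0.012 m and z of bar_c_mid in the frame of slot_4 below 0.02 m and angle between the x axis of bar_c_mid and the x axis of slot_4, either way round below 0.14 rad))) or (not (distance between bar_c_c1 and bar_c_mid below 0.01 m) and (x of bar_c_mid in the frame of scrap_floor between -0.068 and 0.068 m and y of bar_c_mid in the frame of scrap_floor between -0.09 and 0.09 m and z of bar_c_mid in the frame of scrap_floor below 0.055 m))) and ((distance between bar_d_c1 and bar_d_mid below 0.01 m and ((x of bar_d_mid in the frame of slot_1 between -0.012 and 0.012 m and y of bar_d_mid in the frame of slot_1 between -0.015 and 0.015 m and z of bar_d_mid in the frame of slot_1 below 0.02 m and angle between the x axis of bar_d_mid and the y axis of slot_1, either way round below 0.14 rad) or (x of bar_d_mid in the frame of slot_2 between -0.012 and 0.012 m and y of bar_d_mid in the frame of slot_2 between -0.015 and 0.015 m and z of bar_d_mid in the frame of slot_2 below 0.02 m and angle between the x axis of bar_d_mid and the y axis of slot_2, either way round below 0.14 rad) or (x of bar_d_mid in the frame of slot_3 between -0.012 and 0.012 m and y of bar_d_mid in the frame of slot_3 between -0.015 and 0.015 m and z of bar_d_mid in the frame of slot_3 below 0.02 m and angle between the x axis of bar_d_mid and the y axis of slot_3, either way round below 0.14 rad) or (x of bar_d_mid in the frame of slot_4 between -0.015 and 0.015 m and y of bar_d_mid in the frame of slot_4 between -0.012 and 0.012 m and z of bar_d_mid in the frame of slot_4 below 0.02 m and angle between the x axis of bar_d_mid and the x axis of slot_4, either way round below 0.14 rad))) or (not (distance between bar_d_c1 and bar_d_mid below 0.01 m) and (x of bar_d_mid in the frame of scrap_floor between -0.068 and 0.068 m and y of bar_d_mid in the frame of scrap_floor between -0.09 and 0.09 m and z of bar_d_mid in the frame of scrap_floor below 0.055 m))) and ((distance between bar_e_c1 and bar_e_mid below 0.01 m and ((x of bar_e_mid in the frame of slot_1 between -0.012 and 0.012 m and y of bar_e_mid in the frame of slot_1 between -0.015 and 0.015 m and z of bar_e_mid in the frame of slot_1 below 0.02 m and angle between the x axis of bar_e_mid and the y axis of slot_1, either way round below 0.14 rad) or (x of bar_e_mid in the frame of slot_2 between -0.012 and 0.012 m and y of bar_e_mid in the frame of slot_2 between -0.015 and 0.015 m and z of bar_e_mid in the frame of slot_2 below 0.02 m and angle between the x axis of bar_e_mid and the y axis of slot_2, either way round below 0.14 rad) or (x of bar_e_mid in the frame of slot_3 between -0.012 and 0.012 m and y of bar_e_mid in the frame of slot_3 between -0.015 and 0.015 m and z of bar_e_mid in the frame of slot_3 below 0.02 m and angle between the x axis of bar_e_mid and the y axis of slot_3, either way round below 0.14 rad) or (x of bar_e_mid in the frame of slot_4 between -0.015 and 0.015 m and y of bar_e_mid in the frame of slot_4 between -0.012 and 0.012 m and z of bar_e_mid in the frame of slot_4 below 0.02 m and angle between the x axis of bar_e_mid and the x axis of slot_4, either way round below 0.14 rad))) or (not (distance between bar_e_c1 and bar_e_mid below 0.01 m) and (x of bar_e_mid in the frame of scrap_floor between -0.068 and 0.068 m and y of bar_e_mid in the frame of scrap_floor between -0.09 and 0.09 m and z of bar_e_mid in the frame of scrap_floor below 0.055 m))) and ((distance between bar_f_c1 and bar_f_mid below 0.01 m and ((x of bar_f_mid in the frame of slot_1 between -0.012 and 0.012 m and y of bar_f_mid in the frame of slot_1 between -0.015 and 0.015 m and z of bar_f_mid in the frame of slot_1 below 0.02 m and angle between the x axis of bar_f_mid and the y axis of slot_1, either way round below 0.14 rad) or (x of bar_f_mid in the frame of slot_2 between -0.012 and 0.012 m and y of bar_f_mid in the frame of slot_2 between -0.015 and 0.015 m and z of bar_f_mid in the frame of slot_2 below 0.02 m and angle between the x axis of bar_f_mid and the y axis of slot_2, either way round below 0.14 rad) or (x of bar_f_mid in the frame of slot_3 between -0.012 and 0.012 m and y of bar_f_mid in the frame of slot_3 between -0.015 and 0.015 m and z of bar_f_mid in the frame of slot_3 below 0.02 m and angle between the x axis of bar_f_mid and the y axis of slot_3, either way round below 0.14 rad) or (x of bar_f_mid in the frame of slot_4 between -0.015 and 0.015 m and y of bar_f_mid in the frame of slot_4 between -0.012 and 0.012 m and z of bar_f_mid in the frame of slot_4 below 0.02 m and angle between the x axis of bar_f_mid and the x axis of slot_4, either way round below 0.14 rad))) or (not (distance between bar_f_c1 and bar_f_mid below 0.01 m) and (x of bar_f_mid in the frame of scrap_floor between -0.068 and 0.068 m and y of bar_f_mid in the frame of scrap_floor between -0.09 and 0.09 m and z of bar_f_mid in the frame of scrap_floor below 0.055 m))) and linear speed of each of bar_a, bar_b, bar_c, bar_d, bar_e, bar_f below 0.02 m/s); the robot touches nothing.
It fails at once if one of the other stones, samples or tools is shoved more than 60 mm from its place (distance of any of rock_a, rock_b, rock_c, disc_grey, puck_green, slate, offcut, rub_block from where it was at the start of the episode above 0.06 m).
Of bar_a, bar_b, bar_c, bar_d, bar_e, bar_f only 4 to 5 are there at a start; the rules pass over those that are not, and their reading is None.
At some moment in a run one of bar_a, bar_b, bar_c, bar_d, bar_e, bar_f may be knocked a few centimetres aside while the robot is not near it.
Once in a run the grip may slacken for a moment while it holds something.
It also fails if it takes over 210 s, if anything falls off the work surface, if the arm or the gripper's body presses on something with over 40 N, if the wrist force passes 120 N, or if a joint passes its speed limit or range.

## Robot

A 6-joint arm with a two-finger parallel gripper is mounted at the origin on the work surface. World frame = base frame: x ahead of the robot, y to its left, z up, the work surface at z = 0. Lengths are in mm, angles in degrees, forces in N, time in s.
With the tool pointing down it reaches from about 350 to 1000 mm from the base axis. Payload 7.1 kg.
Tool frame: the origin (TCP) lies on the centre line of the jaws, within the pads' length; the fingertips stand 22 mm ahead of it and the grasp point (between the pads) lies 3 mm ahead of it; y points along the fingers, z is the direction in which the jaws open and shut, and the axes are right-handed (so a half turn about y gives the same grasp; the last joint's range is limited). The gripper opens to 85 mm and grips with 20 to 120 N. Pads are 22 mm wide; open, the fingers measure 114 mm over their backs; the gripper's body (76 mm by 85 mm) begins 54 mm behind the grasp point. The pads swing forward as they close: fully open they stand 13 mm farther back than shut.
Start: joints at [64.458, 24.242, 93.386, -0, 62.372, -1.089], TCP at [258.693, 568.932, 253.319] pointing down, gripper open.
Joint ranges: [-172.04, 172.04], [-51.8, 120.97], [4.93, 147.93], [-75.15, 255.16], [6.16, 154.13], [-145.62, 145.62]. Speed limits (degrees/s): [136.94, 136.94, 172.46, 180, 180, 180].

## Interface

Orientations are given as a 3x3 rotation matrix whose columns are the frame's x, y, z axes.
In Python, from plant import manip gives the robot as it stands.
- The arm moves only by the shell command python3 -m pendant 'ROWS' [FORCE]. ROWS is JSON, a list of rows, each an object of numbers: "ax", "ay", "az": the turn, a rotation vector about the tool's x, y, z in rad; "tx", "ty", "tz": the shift along the tool's x, y, z in cm; "claw": the opening in per cent of the stroke, from 0 (shut) to 100 (fully open). In form: [{"ax": .., "ay": .., "az": .., "tx": .., "ty": .., "tz": .., "claw": ..}, ...]. A call has 1 to 8 rows; each row shifts and turns the commanded pose from where the row before left it, along the tool's axes as they then stand; what a row does not reach is not made up. A row lasts 1/8 s, in which the tool goes at most 62.5 mm and 10.7 degrees, less where a joint would pass 70% of its speed; a pose out of reach is approached as far as the arm can. A call with a gripper value outside its range is refused whole. The fingers move at their own pace and stop on an object; FORCE is the grip in N (left out, the last holds). Time passes only in rows, so rows that do not move let the fingers close. It gives the time, the measured TCP pose, the force and the opening at its end, in the units of the state.
- manip.get_state(): the state, without advancing time (a new reading comes with each control period).
- manip.read_camera(name): name is "scene" or "top"; returns a dict with "image" (420x560x3 uint8, red, green, blue), "z_map" (420x560 float32, mm along the optical axis (not along the pixel's ray), 0 where there is no reading), "fx", "fy", "cx", "cy" (pixels), "k1" (the pictures are not rectified: a ray, as slopes to the right and down, at radius r is drawn at 1 + k1 r^2 times it, then the intrinsics apply), "R" (3x3) and "t" (3): a world point X has camera coordinates R X + t. Camera axes: x right, y down, z forward; pixel columns grow to the right and rows downward; lengths in mm; the calibration is good to about 2 mm. A picture is of the moment at which its call begins.
- manip.finish_job(): hands the job in, once; it reports no verdict.
The state is a dict: "clock": time; "joint_positions": joint angles; "joint_velocities": joint speeds; "joint_torque": joint torques, N m; "tool_pos": TCP position; "orientation": TCP orientation; "ft_force": force on the tool from outside, world axes, zero at the start; "ft_torque": the same for the moment, N m; "grip_width": opening from 0.0 (shut) to 1.0 (fully open).
Only numpy, scipy, OpenCV 4.12 (cv2) and the standard library are available. Lean on these libraries where they do the work, as an engineer would, in place of code of your own. Each camera call takes 0.05 s, during which the arm holds its last target.

## Working session

There is one attempt and no reset: what is moved stays moved. The work goes in short steps, Python scripts to look and compute and a shell command to move; the robot and the scene stay as the last step left them, time stands still between calls to the robot, and variables do not carry over. Pictures are saved under pics/ and viewed, and the job is handed in when it is done.

```bash
ls -la; mkdir -p pics; python3 - <<'E'
from plant import manip
import cv2,numpy as np
s=manip.get_state();print(s)
for n in("scene","top"):
    c=manip.read_camera(n);cv2.imwrite(f"pics/{n}0.png",c["image"][:,:,::-1]);np.savez(f"{n}0.npz",**c)
    print(n,{k:v for k,v in c.items() if k not in("image","z_map")})
E
```

```text
total 12
drwxr-xr-x  3 agent agent 4096 Dec  7 01:44 .
drwxr-xr-x 23 root  root  4096 Dec  7 01:44 ..
drwxr-xr-x  2 agent agent 4096 Dec  7 01:44 pics
{'clock': 0.0, 'joint_positions': array([ 6.44571575e+01,  2.42853188e+01,  9.34326832e+01, -3.29137768e-04,
        6.23709860e+01, -1.09010604e+00]), 'joint_velocities': array([ 0.03619586,  0.09061876,  0.06544947,  0.01839967, -0.0388138 ,
       -0.04162903]), 'joint_torque': array([ 2.51807258e-03, -5.57393217e+01, -2.81749159e+01,  1.71732045e-04,
        7.19670774e-03,  1.77194664e-05]), 'tool_pos': array([258.48327893, 568.47527228, 252.52740787]), 'orientation': array([[ 9.10304139e-01, -6.65097206e-04,  4.13939526e-01],
       [-4.13940060e-01, -1.40352964e-03,  9.10303058e-01],
       [-2.44636252e-05, -9.99998794e-01, -1.55294922e-03]]), 'ft_force': array([ 0.64309328, -0.27244773,  0.10640989]), 'ft_torque': array([ 0.0251625 ,  0.00520519, -0.03617298]), 'grip_width': 1.0031642407644958}
scene {'fx': 475.510894977528, 'fy': 475.510894977528, 'cx': 279.30036092643047, 'cy': 207.38761924249144, 'k1': -0.10754141123760386, 'R': array([[ 0.40834115,  0.91268704, -0.01612072],
       [ 0.77059654, -0.35412834, -0.5298812 ],
       [-0.48932451,  0.20394972, -0.84791865]]), 't': array([-144.55050109, -375.99409516, 1696.14479465])}
top {'fx': 474.72430968088094, 'fy': 474.72430968088094, 'cx': 277.8727121031741, 'cy': 210.1375596114544, 'k1': 0.005880127540136645, 'R': array([[-0.00350173, -0.99995165, -0.00918866],
       [-0.9911604 ,  0.0046893 , -0.13258607],
       [ 0.13262274,  0.00864316, -0.9911289 ]]), 't': array([ -24.42922977,  499.104524  , 1374.15052773])}
```

View pics/scene0.png

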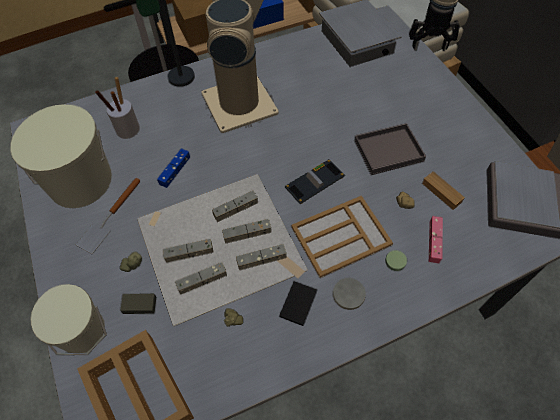

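View pics/top0.png

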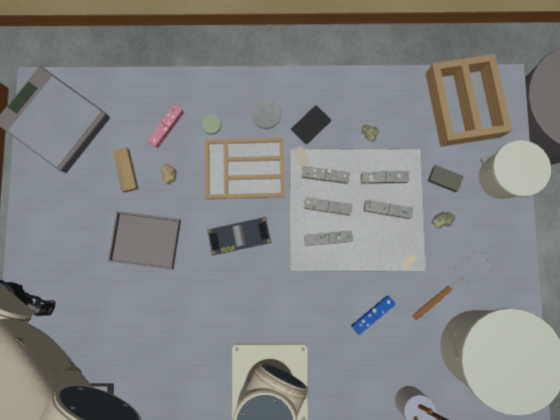

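The five bars lie on the board at around (300-410, 175-240) in the top view. The balance is at (240,236), the frame at (245,168) and the scrap tray at (145,240). I'll measure each of these next.

```bash
cat > h.py <<'E'
import numpy as np,cv2
def ray(c,uv):
    # distorted: d = x*(1+k1 r^2)
    uv=np.atleast_2d(np.asarray(uv,float))
    K=np.array([[c["fx"],0,c["cx"]],[0,c["fy"],c["cy"]],[0,0,1.]],float)
    p=cv2.undistortPointsIter(uv.reshape(-1,1,2),K,np.array([float(c["k1"]),0,0,0]),None,None,(cv2.TERM_CRITERIA_COUNT,50,1e-12)).reshape(-1,2)
    d=np.c_[p,np.ones(len(p))]
    R=np.asarray(c["R"]);t=np.asarray(c["t"])
    return -R.T@t, d@R
def plane(c,uv,z):
    o,d=ray(c,uv); s=(z-o[2])/d[:,2]; return o+d*s[:,None]
def proj(c,X):
    X=np.atleast_2d(X).astype(float); R=np.asarray(c["R"]);t=np.asarray(c["t"])
    Y=X@R.T+t; p=Y[:,:2]/Y[:,2:]; r2=(p**2).sum(1,keepdims=True); p=p*(1+c["k1"]*r2)
    return p*[c["fx"],c["fy"]]+[c["cx"],c["cy"]]
def cloud(c):
    z=np.asarray(c["z_map"],float); h,w=z.shape
    u,v=np.meshgrid(np.arange(w),np.arange(h))
    K=np.array([[c["fx"],0,c["cx"]],[0,c["fy"],c["cy"]],[0,0,1.]],float)
    p=cv2.undistortPointsIter(np.stack([u,v],-1).reshape(-1,1,2).astype(float),K,np.array([float(c["k1"]),0,0,0]),None,None,(cv2.TERM_CRITERIA_COUNT,50,1e-12)).reshape(-1,2)
    P=np.c_[p,np.ones(len(p))]*z.reshape(-1,1)
    X=(P-np.asarray(c["t"]))@np.asarray(c["R"])
    return X.reshape(h,w,3)
E
python3 - <<'E'
from h import *
c=dict(np.load("top0.npz"));im=np.ascontiguousarray(c["image"][:,:,::-1])
cv2.imwrite("pics/z1.png",cv2.resize(im[125:285,100:300],None,fx=4,fy=4,interpolation=cv2.INTER_CUBIC)[:600,:800])
cv2.imwrite("pics/z2.png",cv2.resize(im[140:280,285:430],None,fx=4,fy=4,interpolation=cv2.INTER_CUBIC)[:600,:800])
X=cloud(c);Z=X[:,:,2]
print(Z[200:204,265:268].mean(), "zeros",(c["z_map"]==0).sum())
for n,uv in dict(bench=(300,300),board=(400,250),bar=(330,175),tray=(145,240),knife=(240,236),frame=(255,167)).items():
    print(n,X[uv[1]-1:uv[1]+2,uv[0]-1:uv[0]+2].reshape(-1,3).mean(0).round(1))
E
```

```text
-0.2451577072543182 zeros 949
bench [235.  -90.7   0.4]
board [ 373.3 -350.4  165.6]
bar [ 603.1 -182.1   39. ]
tray [414.1 373.6   4.5]
knife [423.1  85.8  27.9]
frame [636.2  43.3   5.9]
```

View pics/z1.png

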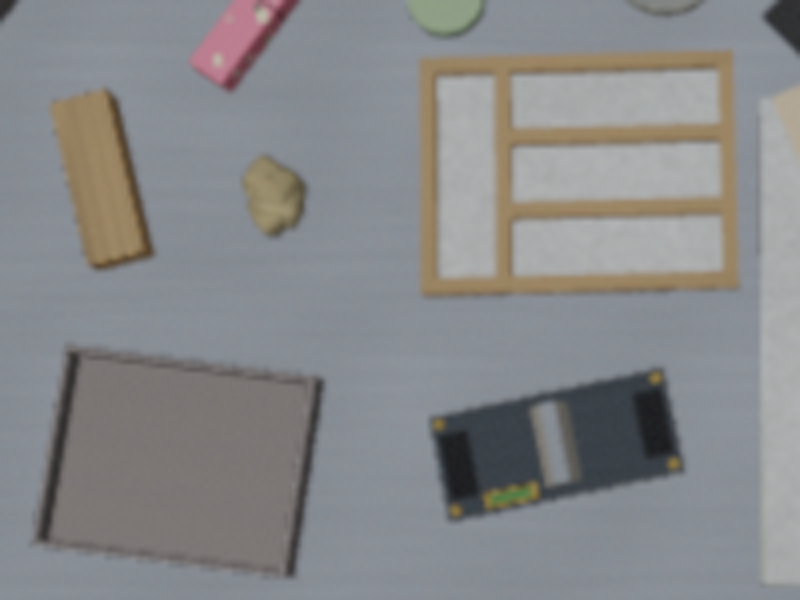

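View pics/z2.png

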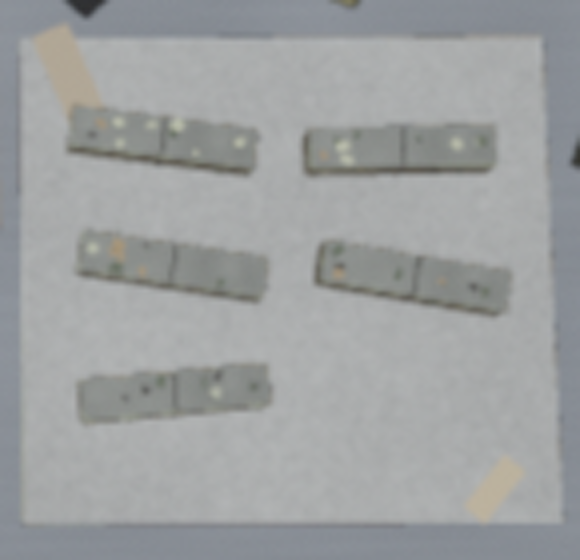

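```bash
cat > meas.py <<'E'
from h import *
def bars(c,roi=None,zt=38,lo=30,hi=46):
    X=cloud(c); Z=X[:,:,2]
    g=cv2.cvtColor(np.ascontiguousarray(c["image"]),cv2.COLOR_RGB2HSV)
    m=((Z>lo)&(Z<hi)&(c["z_map"]>0)).astype(np.uint8)
    if roi is not None:
        mm=np.zeros_like(m);mm[roi[1]:roi[3],roi[0]:roi[2]]=1;m&=mm
    m=cv2.medianBlur(m,3)
    cs,_=cv2.findContours(m,cv2.RETR_EXTERNAL,cv2.CHAIN_APPROX_NONE)
    out=[]
    for k in cs:
        if cv2.contourArea(k)<250: continue
        P=plane(c,k.reshape(-1,2).astype(float),zt)[:,:2]
        (x,y),(w,h),a=cv2.minAreaRect(P.astype(np.float32))
        if w<h: w,h=h,w;a+=90
        a=(a+90)%180-90
        out.append((x,y,w,h,a,k.reshape(-1,2).mean(0)))
    return out
E
python3 - <<'E'
from meas import *
for n,roi in(("top",(100,140,430,280)),("scene",(130,170,310,330))):
    c=dict(np.load(n+"0.npz"))
    print(n,"cam",(-c["R"].T@c["t"]).round())
    for b in bars(c,roi):print(np.round(b[:5],1),b[5].round())
E
```

```text
top cam [ 312.  -39. 1428.]
[ 415.5 -172.8  139.5   32.1  -85. ] [328. 238.]
[ 500.4 -351.   140.3   33.6   79.1] [388. 209.]
[ 510.2 -173.1  139.6   32.7   80.8] [328. 206.]
[ 596.6 -344.6  140.    32.9  -88.9] [385. 177.]
[ 605.1 -167.3  139.8   33.6   82.4] [325. 174.]
[624.6 435.3 123.5  44.2  15.6] [124. 171.]
scene cam [1179. -347. 1237.]
[ 599.5 -347.4  137.8   36.2  -89.3] [200. 276.]
[ 609.2 -170.3  139.1   35.3   82.9] [261. 255.]
[ 504.6 -353.7  138.9   36.3   79.4] [187. 249.]
[ 515.  -175.7  139.5   36.6   80.9] [246. 229.]
[ 419.8 -175.2  140.7   35.6  -85.5] [235. 204.]
```

```bash
python3 - <<'E'
from h import *
c=dict(np.load("top0.npz"))
def q(pts,z): 
    uv=(np.array(pts,float)+.5)/4-.5+[100,125]
    P=plane(c,uv,z)[:,:2]; d=[np.linalg.norm(P[i]-P[(i+1)%4]) for i in range(4)]
    v=P[1]-P[0]+P[2]-P[3]; w=P[3]-P[0]+P[2]-P[1]
    print(P.mean(0).round(1),np.round(d,1),"ang1",np.degrees(np.arctan2(v[1],v[0])).round(1),"ang2",np.degrees(np.arctan2(w[1],w[0])).round(1))
print("frame");q([(422,60),(733,52),(738,288),(422,295)],17)
print("s1,2,3,4")
q([(512,216),(722,211),(724,275),(512,278)],11);q([(513,146),(720,141),(722,200),(513,204)],11);q([(512,74),(720,69),(721,124),(512,130)],11);q([(437,76),(496,74),(496,278),(437,280)],11)
print("knife");q([(532,403),(564,400),(579,484),(550,488)],30)
print("base");q([(432,418),(660,370),(683,470),(450,520)],12)
print("tray");q([(68,347),(322,379),(292,575),(36,542)],30)
# depth masks
X=cloud(c);Z=X[:,:,2]
def dm(name,lo,hi,z,roi):
    m=((Z>lo)&(Z<hi)).astype(np.uint8);mm=np.zeros_like(m);mm[roi[1]:roi[3],roi[0]:roi[2]]=1;m&=mm
    cs,_=cv2.findContours(m,0,cv2.CHAIN_APPROX_NONE);k=max(cs,key=cv2.contourArea)
    r=cv2.minAreaRect(plane(c,k.reshape(-1,2).astype(float),z)[:,:2].astype(np.float32));print(name,r)
dm("frame",10,30,17,(200,130,289,203));dm("knife",22,40,30,(205,215,275,258));dm("plate",7,40,12,(204,210,276,260));dm("tray",14,45,30,(100,205,190,275))
E
```

```text
frame
[631.3  75.2] [238.2 182.9 238.  182.2] ang1 -88.9 ang2 -179.1
s1,2,3,4
[576.6  45.9] [159.7  49.3 160.5  47.8] ang1 -89.2 ang2 -178.9
[632.5  46.5] [158.2  45.9 159.1  45.2] ang1 -89.1 ang2 -178.9
[690.   47.2] [159.8  43.3 159.9  44. ] ang1 -88.8 ang2 -179.3
[630.4 161.2] [ 45.4 158.8  44.7 158.8] ang1 -88.3 ang2 -179.2
knife
[424.3  89.5] [23.8 63.2 21.5 64.4] ang1 -83.7 ang2 -168.6
base
[425.3  91.1] [174.5  77.1 177.2  77.6] ang1 -78.2 ang2 -168.1
tray
[413.4 367.7] [191.5 145.5 190.5 145.4] ang1 -97.5 ang2 172.9
frame ((631.2037963867188, 75.88198852539062), (185.1136016845703, 237.47262573242188), 0.9603044390678406)
knife ((424.60345458984375, 91.04073333740234), (59.59614181518555, 21.842124938964844), 9.929953575134277)
plate ((424.7783203125, 93.99463653564453), (84.14911651611328, 183.1261444091797), 11.229804039001465)
tray ((412.2643737792969, 370.336181640625), (193.3680877685547, 149.63677978515625), 82.5606918334961)
```

```bash
cat > go.py <<'E'
# python3 go.py x y z theta : prints turn needed, then shift in the tool axes after turning
import sys;from h import *
from plant import manip
s=manip.get_state();R=np.array(s["orientation"]);p=np.array(s["tool_pos"])
th=np.degrees(np.arctan2(R[1,2],R[0,2]))
print("clock %.2f pos %s theta %.1f tilt %s grip %.3f F %s T %s"%(s["clock"],p.round(1),th,R[2,[0,2]].round(4),s["grip_width"],s["ft_force"].round(1),np.round(s["ft_torque"],3)))
if len(sys.argv)>4:
    x,y,z,t=map(float,sys.argv[1:5]); a=np.radians(t)
    d=np.array([x,y,z])-p
    ay=np.radians((th-t+90)%180-90)
    a=np.radians(th)-ay
    tx=d@[np.sin(a),-np.cos(a),0];tz=d@[np.cos(a),np.sin(a),0];ty=-d[2]
    print("ay %.3f (rows>=%d) then tx %.2f ty %.2f tz %.2f cm (rows>=%d)"%(ay,np.ceil(abs(ay)/.186),tx/10,ty/10,tz/10,np.ceil(np.linalg.norm(d)/62)))
E
python3 go.py 417.5 -174 150 5
```

```text
clock 0.10 pos [258.5 568.5 252.6] theta 65.5 tilt [-0.     -0.0014] grip 0.996 F [-0.1 -1.  -1. ] T [-0.007  0.01  -0.024]
ay 1.057 (rows>=6) then tx 75.36 ty 10.26 tz 9.37 cm (rows>=13)
```

```bash
python3 -m pendant '[{"ay":0.176},{"ay":0.176},{"ay":0.176},{"ay":0.176},{"ay":0.176},{"ay":0.176,"claw":65}]' 80
python3 -m pendant '[{"tx":5.4,"tz":0.67},{"tx":5.4,"tz":0.67},{"tx":5.4,"tz":0.67},{"tx":5.4,"tz":0.67},{"tx":5.4,"tz":0.67},{"tx":5.4,"tz":0.67},{"tx":5.4,"tz":0.67}]'
python3 -m pendant '[{"tx":5.4,"tz":0.67},{"tx":5.4,"tz":0.67},{"tx":5.4,"tz":0.67},{"tx":5.4,"tz":0.67,"ty":2},{"tx":5.4,"tz":0.67,"ty":3},{"tx":5.4,"tz":0.67,"ty":3},{"tx":5.4,"tz":0.67,"ty":2},{}]'
python3 go.py 417.5 -174 150 5
python3 - <<'E'
from plant import manip
import cv2,numpy as np
for n in("scene","top"):
    c=manip.read_camera(n);im=c["image"][:,:,::-1];np.savez(f"{n}1.npz",**c)
    cut=im[130:290,170:350] if n=="scene" else im[180:320,250:430]
    cv2.imwrite(f"pics/{n}1.png",cv2.resize(cut,None,fx=4,fy=4,interpolation=cv2.INTER_CUBIC)[:600,:800])
E
```

```text
clock 0.10 pos [258.5 568.5 252.6] theta 65.5 tilt [-0.     -0.0014] grip 0.996 F [-0.1 -1.  -1. ] T [-0.007  0.01  -0.024]
ay 1.057 (rows>=6) then tx 75.36 ty 10.26 tz 9.37 cm (rows>=13)$[0]: bad value
$[0]: bad value
$[0]: bad value
```

View pics/scene1.png

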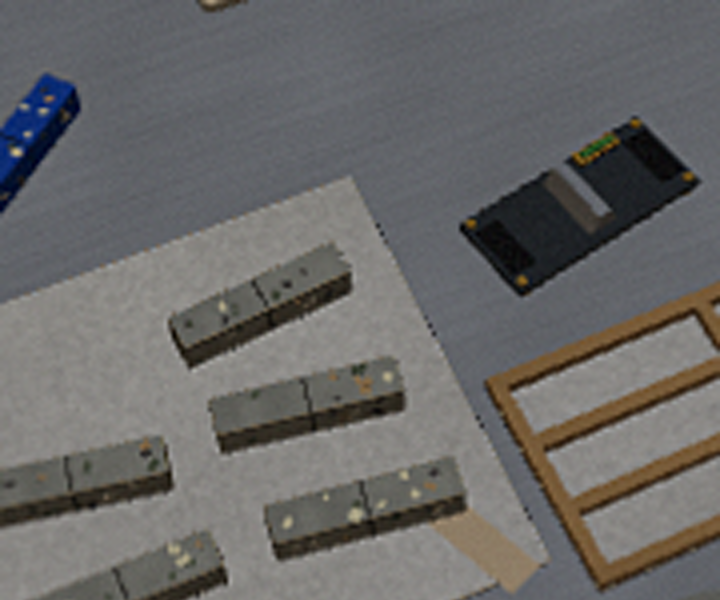

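View pics/top1.png

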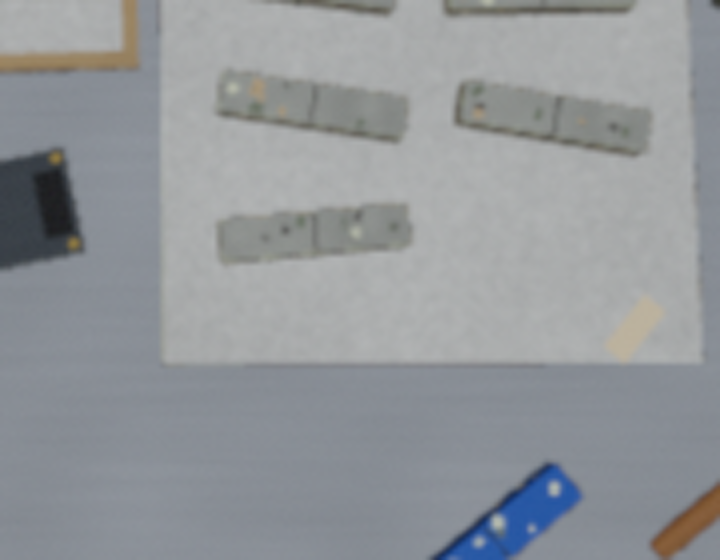

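The moves were refused because every row needs all seven keys. The arm has not moved. I'll resend them in full form.

```bash
python3 -m pendant '[{"ax":0,"ay":0.176,"az":0,"tx":0,"ty":0,"tz":0,"claw":65},{"ax":0,"ay":0.176,"az":0,"tx":0,"ty":0,"tz":0,"claw":65},{"ax":0,"ay":0.176,"az":0,"tx":0,"ty":0,"tz":0,"claw":65},{"ax":0,"ay":0.176,"az":0,"tx":0,"ty":0,"tz":0,"claw":65},{"ax":0,"ay":0.176,"az":0,"tx":0,"ty":0,"tz":0,"claw":65},{"ax":0,"ay":0.176,"az":0,"tx":0,"ty":0,"tz":0,"claw":65}]' 80
python3 -m pendant '[{"ax":0,"ay":0,"az":0,"tx":5.4,"ty":0,"tz":0.67,"claw":65},{"ax":0,"ay":0,"az":0,"tx":5.4,"ty":0,"tz":0.67,"claw":65},{"ax":0,"ay":0,"az":0,"tx":5.4,"ty":0,"tz":0.67,"claw":65},{"ax":0,"ay":0,"az":0,"tx":5.4,"ty":0,"tz":0.67,"claw":65},{"ax":0,"ay":0,"az":0,"tx":5.4,"ty":0,"tz":0.67,"claw":65},{"ax":0,"ay":0,"az":0,"tx":5.4,"ty":0,"tz":0.67,"claw":65},{"ax":0,"ay":0,"az":0,"tx":5.4,"ty":0,"tz":0.67,"claw":65}]'
python3 -m pendant '[{"ax":0,"ay":0,"az":0,"tx":5.4,"ty":0,"tz":0.67,"claw":65},{"ax":0,"ay":0,"az":0,"tx":5.4,"ty":0,"tz":0.67,"claw":65},{"ax":0,"ay":0,"az":0,"tx":5.4,"ty":0,"tz":0.67,"claw":65},{"ax":0,"ay":0,"az":0,"tx":5.4,"ty":2,"tz":0.67,"claw":65},{"ax":0,"ay":0,"az":0,"tx":5.4,"ty":3,"tz":0.67,"claw":65},{"ax":0,"ay":0,"az":0,"tx":5.4,"ty":3,"tz":0.67,"claw":65},{"ax":0,"ay":0,"az":0,"tx":5.4,"ty":2,"tz":0.67,"claw":65},{"ax":0,"ay":0,"az":0,"tx":0,"ty":0,"tz":0,"claw":65}]'
python3 go.py 417.5 -174 150 5
cat > snap.py <<'E'
import sys,cv2,numpy as np
from plant import manip
# snap.py tag  u0 v0 u1 v1 cam scale
tag,n=sys.argv[1:3];u0,v0,u1,v1=map(int,sys.argv[3:7])
c=manip.read_camera(n);np.savez(f"{n}_{tag}.npz",**c)
f=min(800/(u1-u0),600/(v1-v0),5)
cv2.imwrite(f"pics/{n}_{tag}.png",cv2.resize(c["image"][v0:v1,u0:u1,::-1],None,fx=f,fy=f,interpolation=cv2.INTER_CUBIC)[:600,:800]);print("scale",f)
E
python3 snap.py a scene 130 130 330 280; python3 snap.py a top 230 130 430 280
```

```text
clock: 0.95
tool_pos: [258.6, 568.8, 253.1]
orientation: [[0.082, -0.0, 0.997], [-0.997, -0.0, 0.082], [0.0, -1.0, -0.0]]
ft_force: [-1.3, 0.1, 0.2]
grip_width: 0.651
clock: 1.82
tool_pos: [338.7, 194.9, 253.5]
orientation: [[0.088, 0.001, 0.996], [-0.996, 0.0, 0.088], [-0.0, -1.0, 0.001]]
ft_force: [1.1, 0.0, 1.0]
grip_width: 0.649
clock: 2.82
tool_pos: [418.7, -178.8, 151.9]
orientation: [[0.083, -0.001, 0.997], [-0.997, 0.0, 0.083], [-0.0, -1.0, -0.001]]
ft_force: [-0.6, 1.3, 1.0]
grip_width: 0.647
clock 2.83 pos [ 418.7 -178.8  151.9] theta 4.8 tilt [-0.0004 -0.0013] grip 0.647 F [-0.6  1.3  1. ] T [ 0.011  0.029 -0.006]
ay -0.004 (rows>=1) then tx -0.49 ty 0.19 tz -0.08 cm (rows>=1)
scale 4.0
scale 4.0
```

View pics/scene_a.png

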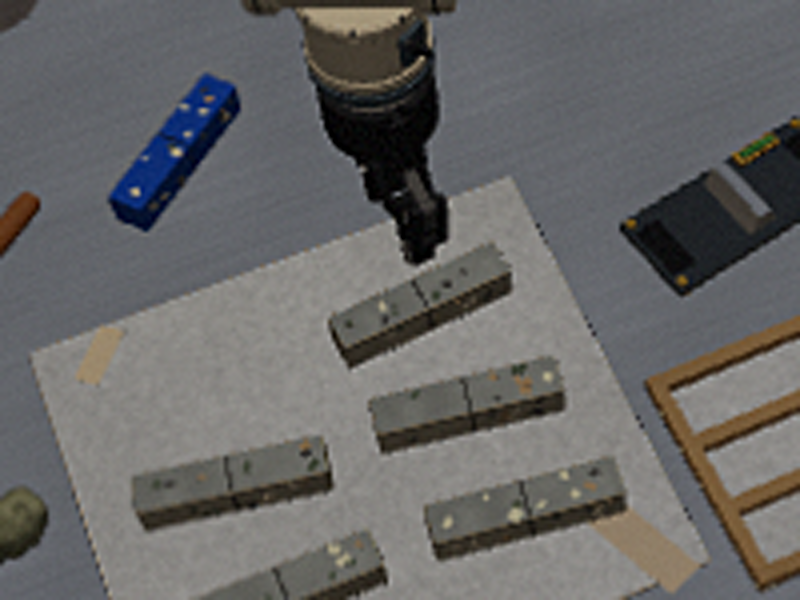

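View pics/top_a.png

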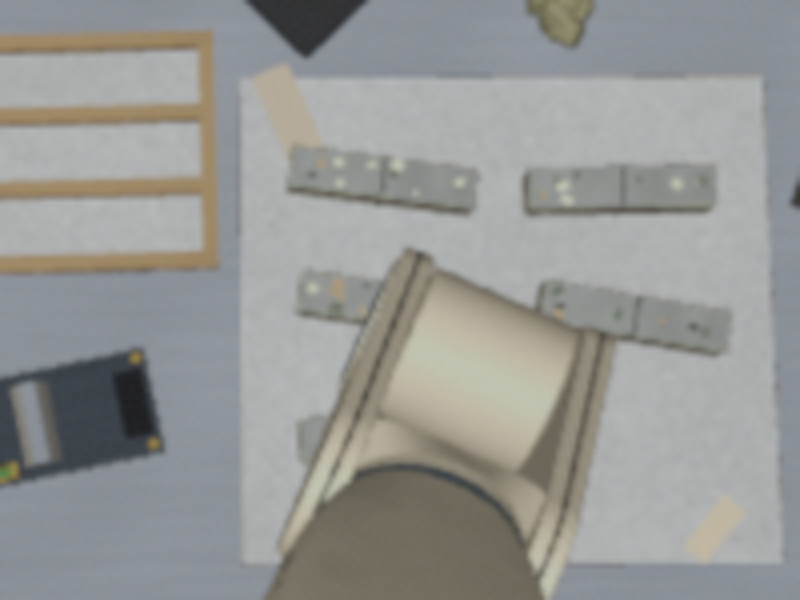

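```bash
python3 - <<'E'
from h import *
c=dict(np.load("scene_a.npz"))
f=lambda X:((proj(c,X)-[130,130]+.5)*4-.5).round(0).tolist()
for dx in(27,42):
  for dy in(-11,11):
    for dz in(-22,-15): print(dx,dy,dz,f([418.7+dx,-178.8+dy,151.9+dz]))
X=cloud(c)
P=X[150:197,222:245].reshape(-1,3);P=P[(P[:,2]>100)&(P[:,2]<200)]
print(len(P)); 
for lo in range(110,190,8):
    q=P[(P[:,2]>=lo)&(P[:,2]<lo+8)]
    if len(q):print(lo,len(q),q.mean(0).round(1),q.min(0).round(0),q.max(0).round(0))
E
```

```text
27 -11 -22 [[402.0, 262.0]]
27 -11 -15 [[401.0, 257.0]]
27 11 -22 [[431.0, 251.0]]
27 11 -15 [[430.0, 246.0]]
42 -11 -22 [[409.0, 279.0]]
42 -11 -15 [[408.0, 273.0]]
42 11 -22 [[439.0, 268.0]]
42 11 -15 [[438.0, 262.0]]
93
134 9 [ 419.7 -185.6  138.3] [ 391. -192.  134.] [ 459. -170.  141.]
142 16 [ 441.3 -182.1  146.3] [ 391. -192.  143.] [ 462. -169.  149.]
150 11 [ 445.8 -182.5  154.8] [ 392. -191.  150.] [ 462. -169.  158.]
158 6 [ 422.4 -188.1  161. ] [ 391. -190.  159.] [ 456. -185.  164.]
166 1 [ 451.3 -187.9  167. ] [ 451. -188.  167.] [ 451. -188.  167.]
174 5 [ 460.9 -187.2  180.4] [ 450. -189.  178.] [ 478. -185.  181.]
182 21 [ 473.5 -176.2  187.1] [ 451. -189.  182.] [ 481. -164.  190.]
```

```bash
python3 -m pendant '[{"ax":0,"ay":0,"az":0,"tx":-0.5,"ty":3,"tz":-0.05,"claw":65},{"ax":0,"ay":0,"az":0,"tx":0,"ty":4,"tz":0,"claw":65},{"ax":0,"ay":0,"az":0,"tx":0,"ty":3,"tz":0,"claw":65},{"ax":0,"ay":0,"az":0,"tx":0,"ty":1.2,"tz":0,"claw":65},{"ax":0,"ay":0,"az":0,"tx":0,"ty":0,"tz":0,"claw":65}]'
python3 go.py 417.8 -173.5 40 5
python3 snap.py b scene 180 150 300 240
```

```text
clock: 3.55
tool_pos: [417.6, -170.2, 41.5]
orientation: [[0.089, -0.001, 0.996], [-0.996, 0.0, 0.089], [-0.0, -1.0, -0.001]]
ft_force: [0.0, 0.3, 0.1]
grip_width: 0.65
clock 3.55 pos [ 417.6 -170.2   41.5] theta 5.1 tilt [-0.0004 -0.0007] grip 0.650 F [0.  0.3 0.1] T [-0.01  -0.017 -0.062]
ay 0.002 (rows>=1) then tx 0.33 ty 0.15 tz -0.01 cm (rows>=1)
scale 5
```

View pics/scene_b.png

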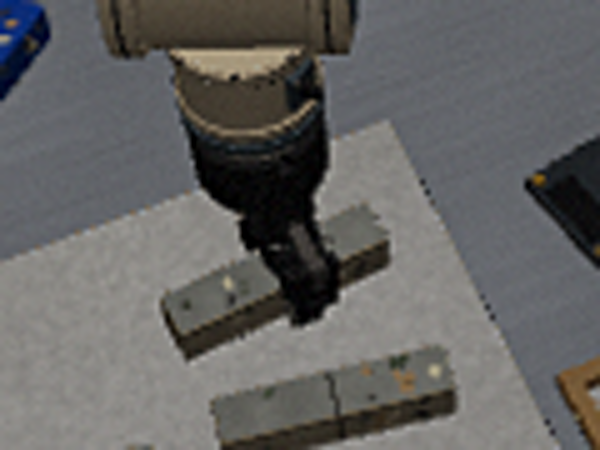

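The open jaws straddle the bar, with the front finger at about (315,290) in the zoom. I'll make a small shift and close.

```bash
python3 -m pendant '[{"ax":0,"ay":0,"az":0,"tx":0.3,"ty":0.2,"tz":0,"claw":65},{"ax":0,"ay":0,"az":0,"tx":0,"ty":0,"tz":0,"claw":20},{"ax":0,"ay":0,"az":0,"tx":0,"ty":0,"tz":0,"claw":20},{"ax":0,"ay":0,"az":0,"tx":0,"ty":0,"tz":0,"claw":20},{"ax":0,"ay":0,"az":0,"tx":0,"ty":0,"tz":0,"claw":20},{"ax":0,"ay":0,"az":0,"tx":0,"ty":0,"tz":0,"claw":20}]' 80
python3 go.py 417.8 -173.5 40 5
python3 -m pendant '[{"ax":0,"ay":0,"az":0,"tx":0,"ty":-2,"tz":0,"claw":20},{"ax":0,"ay":0,"az":0,"tx":0,"ty":-4,"tz":0,"claw":20},{"ax":0,"ay":0,"az":0,"tx":0,"ty":-3,"tz":0,"claw":20},{"ax":0,"ay":0,"az":0,"tx":0,"ty":0,"tz":0,"claw":20}]'
python3 go.py 426.5 91 120 11.3
python3 snap.py c scene 180 130 300 220
```

```text
clock: 4.35
tool_pos: [418.1, -174.2, 40.2]
orientation: [[0.088, 0.001, 0.996], [-0.996, -0.0, 0.088], [0.001, -1.0, 0.001]]
ft_force: [-1.7, -0.6, 9.9]
grip_width: 0.354
clock 4.35 pos [ 418.1 -174.2   40.2] theta 5.0 tilt [0.0005 0.0007] grip 0.354 F [-1.7 -0.6  9.9] T [0.027 0.443 0.08 ]
ay 0.001 (rows>=1) then tx -0.07 ty 0.02 tz -0.02 cm (rows>=1)
clock: 4.85
tool_pos: [419.0, -174.5, 131.1]
orientation: [[0.088, 0.004, 0.996], [-0.996, -0.002, 0.088], [0.002, -1.0, 0.004]]
ft_force: [0.2, -0.1, -4.8]
grip_width: 0.353
clock 4.85 pos [ 419.  -174.5  131.1] theta 5.0 tilt [0.0022 0.0039] grip 0.353 F [ 0.2 -0.1 -4.8] T [-0.062  0.025 -0.038]
ay -0.109 (rows>=1) then tx -25.89 ty 1.11 tz 5.94 cm (rows>=5)
scale 5
```

View pics/scene_c.png

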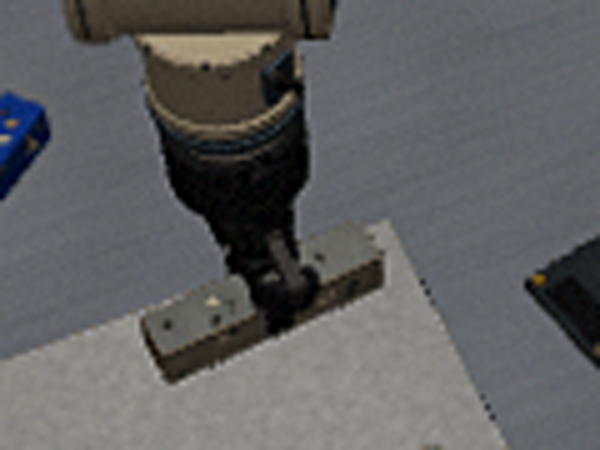

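```bash
python3 - <<'E'
from h import *
for n,roi in(("top",(205,215,275,258)),("scene",(285,155,350,205))):
    c=dict(np.load(n+"0.npz"));X=cloud(c);Z=X[:,:,2]
    for nm,lo,hi,z in(("knife",25,38,30),("plate",7,40,12)):
        m=((Z>lo)&(Z<hi)).astype(np.uint8);mm=np.zeros_like(m);mm[roi[1]:roi[3],roi[0]:roi[2]]=1;m&=mm
        cs,_=cv2.findContours(m,0,cv2.CHAIN_APPROX_NONE);k=max(cs,key=cv2.contourArea)
        r=cv2.minAreaRect(plane(c,k.reshape(-1,2).astype(float),z)[:,:2].astype(np.float32));print(n,nm,np.round(r[0],1),np.round(r[1],1),round(r[2],1), np.median(X[(m>0)],0).round(1))
c=dict(np.load("scene0.npz"))
cv2.imwrite("pics/kn_s.png",cv2.resize(c["image"][155:205,285:350,::-1],None,fx=12,fy=12,interpolation=cv2.INTER_CUBIC))
c=dict(np.load("top0.npz"))
cv2.imwrite("pics/kn_t.png",cv2.resize(c["image"][212:260,205:275,::-1],None,fx=11,fy=11,interpolation=cv2.INTER_CUBIC))
E
```

```text
top knife [424.4  92. ] [59.4 17.5] 9.1 [422.9  91.8  29.5]
top plate [424.8  94. ] [ 84.1 183.1] 11.2 [424.2  91.2  13.4]
scene knife [428.3  87.3] [63.2 17.8] 11.0 [426.6  89.9  28. ]
scene plate [427.2  90. ] [ 85.3 182.9] 10.5 [429.7  86.2  12. ]
```

View pics/kn_s.png

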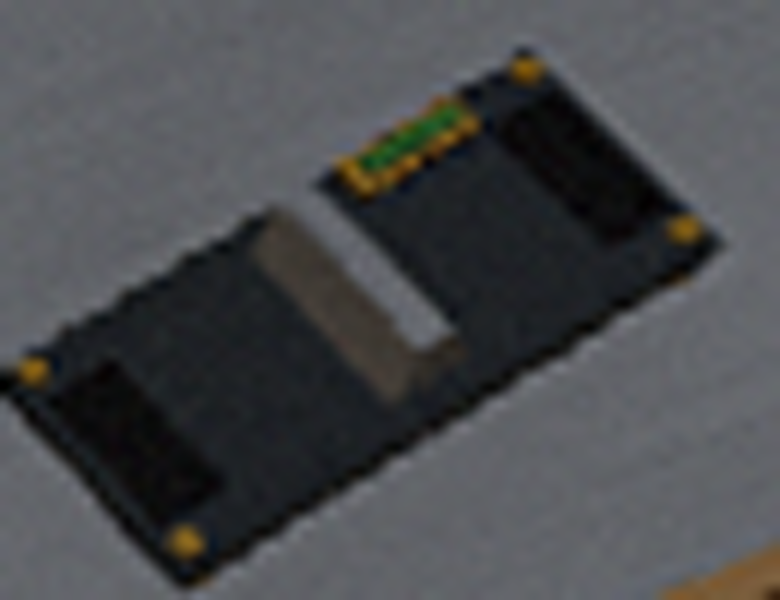

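View pics/kn_t.png

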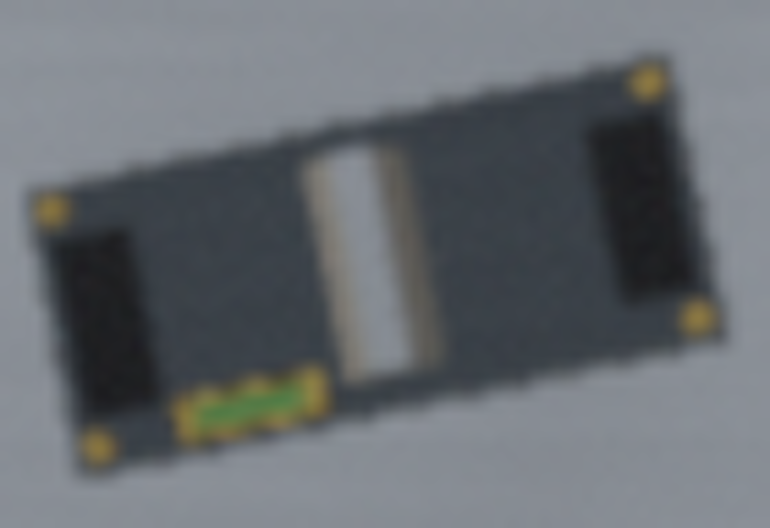

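The flat top shows as a bright strip in both views. In the top zoom its corners are (330,152), (378,150), (412,367) and (362,371). In the scene zoom they are (284,200), (322,188), (458,333) and (408,347).

```bash
python3 - <<'E'
from h import *
for n,pts,f,o in(("top",[(330,152),(378,150),(412,367),(362,371)],11,(205,212)),("scene",[(284,200),(322,188),(458,333),(408,347)],12,(285,155))):
    c=dict(np.load(n+"0.npz"))
    P=plane(c,(np.array(pts)+.5)/f-.5+o,30)[:,:2]
    w=P[3]-P[0]+P[2]-P[1];print(n,P.mean(0).round(1),[np.linalg.norm(P[i]-P[(i+1)%4]).round(1) for i in range(4)],np.degrees(np.arctan(w[1]/w[0])).round(1))
E
```

```text
top [425.5  90.9] [np.float64(12.9), np.float64(59.2), np.float64(13.4), np.float64(59.6)] 9.0
scene [426.3  90.7] [np.float64(10.8), np.float64(57.4), np.float64(13.8), np.float64(56.1)] 10.1
```

```bash
python3 -m pendant '[{"ax":0,"ay":-0.096,"az":0,"tx":0,"ty":0,"tz":0,"claw":20},{"ax":0,"ay":0,"az":0,"tx":-4.4,"ty":0,"tz":0.8,"claw":20},{"ax":0,"ay":0,"az":0,"tx":-5.2,"ty":0,"tz":1,"claw":20},{"ax":0,"ay":0,"az":0,"tx":-5.2,"ty":0,"tz":1,"claw":20},{"ax":0,"ay":0,"az":0,"tx":-5.2,"ty":0,"tz":1,"claw":20},{"ax":0,"ay":0,"az":0,"tx":-4.4,"ty":0.5,"tz":0.8,"claw":20},{"ax":0,"ay":0,"az":0,"tx":-1,"ty":0.5,"tz":0.5,"claw":20},{"ax":0,"ay":0,"az":0,"tx":0,"ty":0,"tz":0,"claw":20}]'
python3 go.py 427 90.3 64.5 10.5
python3 snap.py d scene 250 110 370 200
```

```text
clock: 5.9
tool_pos: [420.8, 85.3, 118.1]
orientation: [[0.185, -0.003, 0.983], [-0.983, -0.001, 0.185], [0.0, -1.0, -0.003]]
ft_force: [0.9, -0.5, -4.7]
grip_width: 0.356
clock 5.90 pos [420.8  85.3 118.1] theta 10.6 tilt [ 0.0001 -0.0026] grip 0.356 F [ 0.9 -0.5 -4.7] T [-0.059  0.032  0.047]
ay 0.002 (rows>=1) then tx -0.38 ty 5.36 tz 0.70 cm (rows>=1)
scale 5
```

View pics/scene_d.png

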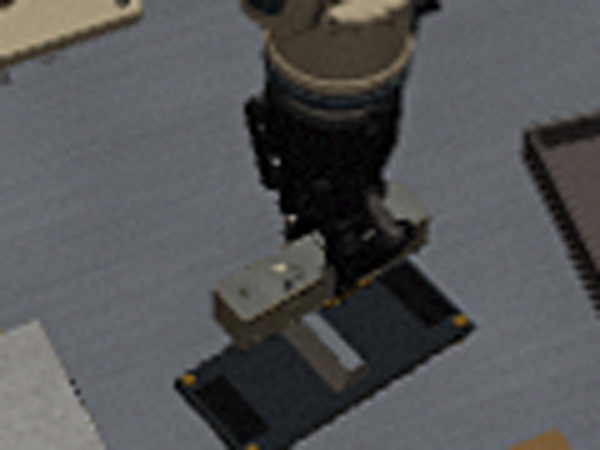

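```bash
python3 -m pendant '[{"ax":0,"ay":0,"az":0,"tx":-0.35,"ty":2,"tz":0.7,"claw":20},{"ax":0,"ay":0,"az":0,"tx":0,"ty":2,"tz":0,"claw":20},{"ax":0,"ay":0,"az":0,"tx":0,"ty":0.8,"tz":0,"claw":20},{"ax":0,"ay":0,"az":0,"tx":0,"ty":0.2,"tz":0,"claw":20},{"ax":0,"ay":0,"az":0,"tx":0,"ty":0,"tz":0,"claw":20}]'
python3 go.py 427 90.3 64 10.5
```

```text
clock: 6.58
tool_pos: [428.0, 89.4, 69.6]
orientation: [[0.182, 0.0, 0.983], [-0.983, 0.0, 0.182], [0.0, -1.0, 0.0]]
ft_force: [0.4, -0.1, -4.1]
grip_width: 0.353
clock 6.58 pos [428.   89.4  69.6] theta 10.5 tilt [0.     0.0003] grip 0.353 F [ 0.4 -0.1 -4.1] T [-0.074  0.024  0.04 ]
ay 0.000 (rows>=1) then tx -0.10 ty 0.56 tz -0.08 cm (rows>=1)
```

```bash
python3 -m pendant '[{"ax":0,"ay":0,"az":0,"tx":-0.1,"ty":0.3,"tz":0,"claw":20},{"ax":0,"ay":0,"az":0,"tx":0,"ty":0.15,"tz":0,"claw":20},{"ax":0,"ay":0,"az":0,"tx":0,"ty":0,"tz":0,"claw":20}]'
python3 go.py 427 90.3 64 10.5
```

```text
clock: 6.95
tool_pos: [427.6, 90.9, 64.9]
orientation: [[0.183, 0.0, 0.983], [-0.983, 0.0, 0.183], [0.0, -1.0, 0.0]]
ft_force: [-0.1, 0.0, -5.2]
grip_width: 0.353
clock 6.95 pos [427.6  90.9  64.9] theta 10.6 tilt [0. 0.] grip 0.353 F [-0.1  0.  -5.2] T [-0.046 -0.03  -0.014]
ay 0.001 (rows>=1) then tx 0.05 ty 0.09 tz -0.07 cm (rows>=1)
```

```bash
python3 -m pendant '[{"ax":0,"ay":0,"az":0,"tx":0,"ty":0.1,"tz":0,"claw":20},{"ax":0,"ay":0,"az":0,"tx":0,"ty":0,"tz":0,"claw":20}]'
python3 -m pendant '[{"ax":0,"ay":0,"az":0,"tx":0,"ty":0,"tz":0,"claw":40},{"ax":0,"ay":0,"az":0,"tx":0,"ty":0,"tz":0,"claw":48},{"ax":0,"ay":0,"az":0,"tx":0,"ty":0,"tz":0,"claw":55},{"ax":0,"ay":0,"az":0,"tx":0,"ty":-1,"tz":0,"claw":55},{"ax":0,"ay":0,"az":0,"tx":0,"ty":-4,"tz":0,"claw":55},{"ax":0,"ay":0,"az":0,"tx":0,"ty":-5,"tz":0,"claw":55},{"ax":0,"ay":0,"az":0,"tx":0,"ty":-4,"tz":0,"claw":55},{"ax":0,"ay":0,"az":0,"tx":0,"ty":0,"tz":0,"claw":55}]'
python3 go.py;python3 snap.py e scene 270 120 370 195
```

```text
clock: 7.2
tool_pos: [427.7, 90.9, 64.2]
orientation: [[0.183, 0.0, 0.983], [-0.983, 0.0, 0.183], [-0.0, -1.0, 0.0]]
ft_force: [-1.5, -0.5, 4.7]
grip_width: 0.351
clock: 8.2
tool_pos: [429.6, 91.2, 207.2]
orientation: [[0.183, 0.007, 0.983], [-0.983, 0.001, 0.183], [0.0, -1.0, 0.007]]
ft_force: [0.5, -0.0, 0.2]
grip_width: 0.549
clock 8.20 pos [429.6  91.2 207.2] theta 10.5 tilt [0.     0.0072] grip 0.549 F [ 0.5 -0.   0.2] T [0.074 0.032 0.027]
scale 5
```

View pics/scene_e.png

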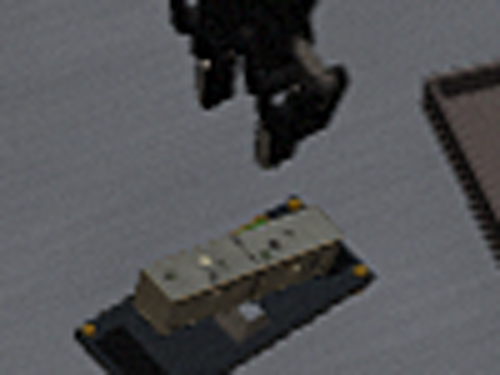

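```bash
cat > tip.py <<'E'
import sys;from h import *
from plant import manip
# heights of the bar's top along the balance (edge at 427,91, length direction 100.5 deg)
c=manip.read_camera("scene"); X=cloud(c); P=X.reshape(-1,3)[(c["z_map"]>0).ravel()]
a=np.radians(100.5);e=np.array([427.,91]); off=np.array([1.,-2.])  # scene reading bias
d=P[:,:2]-off-e; L=d@[np.cos(a),np.sin(a)]; W=d@[np.sin(a),-np.cos(a)]
for lo in range(-90,90,15):
    m=(L>=lo)&(L<lo+15)&(abs(W)<12)&(P[:,2]>40)&(P[:,2]<100)
    print(lo,m.sum(),np.median(P[m,2]).round(1) if m.sum() else "-")
m=(abs(L)<85)&(abs(W)<25)&(P[:,2]>30)&(P[:,2]<100)
if m.sum()>20: 
    k=(abs(W)<10)&m&(P[:,2]>45); f=np.polyfit(L[k],P[k,2],1); print("slope deg %.1f"%np.degrees(np.arctan(f[0])),"extent L",np.percentile(L[m],[1,99]).round(1),"W",np.percentile(W[m],[1,99]).round(1))
E
python3 tip.py
```

```text
-90 0 -
-75 15 55.4
-60 48 74.8
-45 27 75.4
-30 26 71.0
-15 28 66.0
0 26 62.2
15 26 57.3
30 28 53.5
45 23 48.9
60 24 45.5
75 4 41.5
slope deg -10.8 extent L [-62.2  76.7] W [-15.   19.6]
```

```bash
python3 - <<'E'
from h import *
c=dict(np.load("scene_e.npz"))
a=np.radians(100.5)
# line on top face: far edge, near edge of the face, in zoom px
for z,uv in((62,(238,236)),(62,(256,262))):
    P=plane(c,(np.array([uv])+.5)/5-.5+[270,120],z)[0,:2]-[1,-2]-[427,91]
    print(P@[np.cos(a),np.sin(a)],P@[np.sin(a),-np.cos(a)])
c=dict(np.load("scene_e.npz"));cv2.imwrite("pics/e2.png",cv2.resize(c["image"][155:195,290:350,::-1],None,fx=12,fy=12,interpolation=cv2.INTER_CUBIC))
E
```

```text
14.663375388363168 -10.368856008506675
11.69650959429508 11.783473930215797
```

View pics/e2.png

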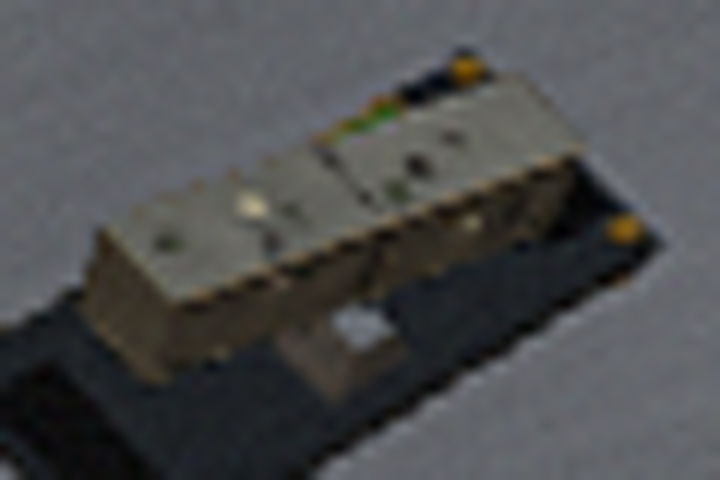

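The bar has tipped towards +y at about 16°. The wrist moment while I held it was about -0.06 to -0.07 N m, which agrees with weight 17 mm off centre. I'll pick it up with the tool tilted to match.

```bash
cat > go.py <<'E'
# go.py x y z theta : turn about tool y needed, then shift in the tool axes after that turn (any tilt)
import sys;from h import *
from plant import manip
s=manip.get_state();R=np.array(s["orientation"]);p=np.array(s["tool_pos"])
th=np.degrees(np.arctan2(R[1,2],R[0,2]))
print("clock %.2f pos %s theta %.1f tiltx %.3f tiltz %.3f grip %.3f F %s T %s"%(s["clock"],p.round(1),th,R[2,0],R[2,2],s["grip_width"],s["ft_force"].round(1),np.round(s["ft_torque"],3)))
if len(sys.argv)>4:
    x,y,z,t=map(float,sys.argv[1:5]);d=np.array([x,y,z])-p
    ay=np.radians((th-t+90)%180-90)
    R2=R@cv2.Rodrigues(np.array([0,ay,0.]))[0]; q=R2.T@d/10
    print("ay %.3f (rows>=%d) then tx %.2f ty %.2f tz %.2f cm (rows>=%d)"%(ay,np.ceil(abs(ay)/.186),*q,np.ceil(np.linalg.norm(d)/62)))
E
python3 -m pendant '[{"ax":0,"ay":0,"az":-0.14,"tx":0,"ty":0,"tz":0,"claw":65},{"ax":0,"ay":0,"az":-0.14,"tx":0,"ty":0,"tz":0,"claw":65},{"ax":0,"ay":0,"az":0,"tx":0,"ty":0,"tz":0,"claw":65}]'
python3 go.py 425.3 103.8 63.5 10.5
```

```text
clock: 8.68
tool_pos: [426.5, 91.8, 202.3]
orientation: [[0.18, 0.048, 0.982], [-0.944, -0.272, 0.187], [0.276, -0.961, -0.004]]
ft_force: [-0.0, 0.1, -0.2]
grip_width: 0.649
clock 8.68 pos [426.5  91.8 202.3] theta 10.8 tiltx 0.276 tiltz -0.004 grip 0.649 F [-0.   0.1 -0.2] T [0.18  0.054 0.061]
ay 0.004 (rows>=1) then tx -4.98 ty 13.00 tz 0.14 cm (rows>=3)
```

```bash
python3 -m pendant '[{"ax":0,"ay":0,"az":0,"tx":-5,"ty":0,"tz":0.1,"claw":65},{"ax":0,"ay":0,"az":0,"tx":0,"ty":4.5,"tz":0,"claw":65},{"ax":0,"ay":0,"az":0,"tx":0,"ty":4.5,"tz":0,"claw":65},{"ax":0,"ay":0,"az":0,"tx":0,"ty":3,"tz":0,"claw":65},{"ax":0,"ay":0,"az":0,"tx":0,"ty":0.6,"tz":0,"claw":65},{"ax":0,"ay":0,"az":0,"tx":0,"ty":0,"tz":0,"claw":65}]'
python3 go.py 425.3 103.8 63.5 10.5
python3 snap.py f scene 270 120 370 195
```

```text
clock: 9.43
tool_pos: [426.1, 103.6, 68.8]
orientation: [[0.175, 0.049, 0.983], [-0.945, -0.271, 0.182], [0.276, -0.961, -0.001]]
ft_force: [0.4, 0.2, 0.2]
grip_width: 0.651
clock 9.43 pos [426.1 103.6  68.8] theta 10.5 tiltx 0.276 tiltz -0.001 grip 0.651 F [0.4 0.2 0.2] T [0.161 0.045 0.028]
ay -0.000 (rows>=1) then tx -0.18 ty 0.50 tz -0.07 cm (rows>=1)
scale 5
```

View pics/scene_f.png

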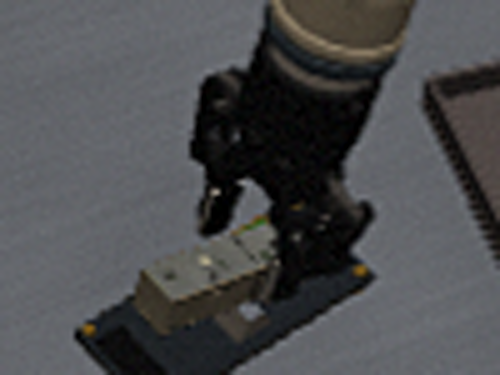

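```bash
python3 -m pendant '[{"ax":0,"ay":0,"az":0,"tx":-0.15,"ty":0.4,"tz":0,"claw":65},{"ax":0,"ay":0,"az":0,"tx":0,"ty":0,"tz":0,"claw":20},{"ax":0,"ay":0,"az":0,"tx":0,"ty":0,"tz":0,"claw":20},{"ax":0,"ay":0,"az":0,"tx":0,"ty":0,"tz":0,"claw":20},{"ax":0,"ay":0,"az":0,"tx":0,"ty":0,"tz":0,"claw":20},{"ax":0,"ay":0,"az":0,"tx":0,"ty":-4,"tz":0,"claw":20},{"ax":0,"ay":0,"az":0,"tx":0,"ty":-4,"tz":0,"claw":20},{"ax":0,"ay":0,"az":0.14,"tx":0,"ty":0,"tz":0,"claw":20}]' 80
python3 -m pendant '[{"ax":0,"ay":0.157,"az":0.14,"tx":0,"ty":0,"tz":0,"claw":20},{"ax":0,"ay":0.157,"az":0,"tx":0,"ty":0,"tz":0,"claw":20},{"ax":0,"ay":0,"az":0,"tx":0,"ty":0,"tz":0,"claw":20},{"ax":0,"ay":0,"az":0,"tx":0,"ty":0,"tz":0,"claw":20}]'
python3 go.py 445 364.5 60 -7.5
python3 snap.py g scene 270 80 370 155
```

```text
clock: 10.48
tool_pos: [423.2, 128.9, 143.7]
orientation: [[0.185, 0.03, 0.982], [-0.973, -0.132, 0.188], [0.136, -0.991, 0.005]]
ft_force: [-0.5, 0.1, -5.4]
grip_width: 0.351
clock: 10.98
tool_pos: [421.8, 126.2, 141.4]
orientation: [[-0.109, 0.011, 0.994], [-0.994, -0.014, -0.109], [0.013, -1.0, 0.012]]
ft_force: [-0.1, -0.2, -4.2]
grip_width: 0.348
clock 10.97 pos [421.8 126.2 141.4] theta -6.2 tiltx 0.013 tiltz 0.012 grip 0.348 F [-0.1 -0.2 -4.2] T [-0.025  0.042  0.007]
ay 0.022 (rows>=1) then tx -24.03 ty 7.84 tz -0.91 cm (rows>=5)
scale 5
```

View pics/scene_g.png

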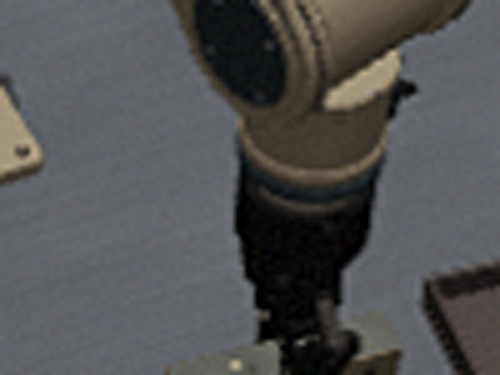

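```bash
python3 -m pendant '[{"ax":0,"ay":0,"az":0.012,"tx":-4,"ty":0,"tz":-0.2,"claw":20},{"ax":0,"ay":0,"az":0,"tx":-5,"ty":0,"tz":-0.2,"claw":20},{"ax":0,"ay":0,"az":0,"tx":-5,"ty":0,"tz":-0.2,"claw":20},{"ax":0,"ay":0,"az":0,"tx":-5,"ty":1,"tz":-0.2,"claw":20},{"ax":0,"ay":0,"az":0,"tx":-5,"ty":2,"tz":-0.1,"claw":20},{"ax":0,"ay":0,"az":0,"tx":0,"ty":2,"tz":0,"claw":20},{"ax":0,"ay":0,"az":0,"tx":0,"ty":1,"tz":0,"claw":20},{"ax":0,"ay":0,"az":0,"tx":0,"ty":0,"tz":0,"claw":20}]' 80
python3 go.py 445 364.5 41 -7.5
```

```text
clock: 12.02
tool_pos: [440.0, 364.7, 80.0]
orientation: [[-0.112, 0.011, 0.994], [-0.994, -0.003, -0.112], [0.002, -1.0, 0.011]]
ft_force: [0.6, -0.1, -4.6]
grip_width: 0.349
clock 12.03 pos [440.  364.7  80. ] theta -6.4 tiltx 0.002 tiltz 0.011 grip 0.349 F [ 0.6 -0.1 -4.6] T [-0.031  0.043 -0.031]
ay 0.019 (rows>=1) then tx -0.06 ty 3.90 tz 0.45 cm (rows>=1)
```

```bash
python3 snap.py h scene 310 80 450 185
```

```text
scale 5
```

View pics/scene_h.png

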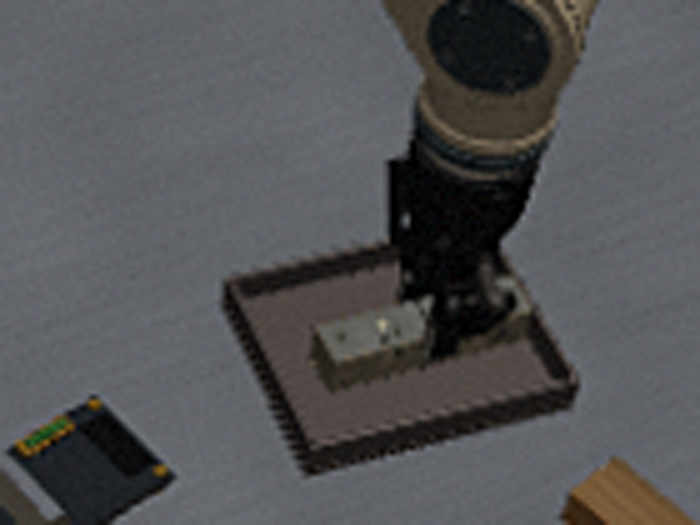

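```bash
python3 -m pendant '[{"ax":0,"ay":0,"az":0,"tx":0,"ty":2,"tz":0.4,"claw":20},{"ax":0,"ay":0,"az":0,"tx":0,"ty":1.4,"tz":0,"claw":20},{"ax":0,"ay":0,"az":0,"tx":0,"ty":0.3,"tz":0,"claw":20},{"ax":0,"ay":0,"az":0,"tx":0,"ty":0.1,"tz":0,"claw":20},{"ax":0,"ay":0,"az":0,"tx":0,"ty":0,"tz":0,"claw":20}]' 80
python3 -m pendant '[{"ax":0,"ay":0,"az":0,"tx":0,"ty":0,"tz":0,"claw":45},{"ax":0,"ay":0,"az":0,"tx":0,"ty":0,"tz":0,"claw":50},{"ax":0,"ay":0,"az":0,"tx":0,"ty":-2,"tz":0,"claw":50},{"ax":0,"ay":0,"az":0,"tx":0,"ty":-4,"tz":0,"claw":50},{"ax":0,"ay":0,"az":0,"tx":5,"ty":-4,"tz":0,"claw":50},{"ax":0,"ay":0,"az":0,"tx":6,"ty":0,"tz":0,"claw":65},{"ax":0,"ay":0,"az":0,"tx":6,"ty":0,"tz":0,"claw":65},{"ax":0,"ay":0,"az":0,"tx":6,"ty":0,"tz":0,"claw":65}]'
python3 - <<'E'
from plant import manip
from meas import *
for n,rois in(("top",[(285,140,430,280),(105,205,190,275)]),("scene",[(130,170,310,330),(350,120,430,175)])):
    c=manip.read_camera(n);np.savez(n+"_i.npz",**c);cv2.imwrite(f"pics/{n}_i.png",c["image"][:,:,::-1])
    for r,zt,lo in zip(rois,(38,37),(30,32)):
        for b in bars(c,r,zt,lo):print(n,np.round(b[:5],1),b[5].round())
E
python3 go.py
```

```text
clock: 12.7
tool_pos: [445.5, 365.1, 43.1]
orientation: [[-0.112, 0.013, 0.994], [-0.994, -0.002, -0.112], [0.0, -1.0, 0.013]]
ft_force: [0.1, -0.0, -3.0]
grip_width: 0.351
clock: 13.7
tool_pos: [418.6, 136.4, 143.7]
orientation: [[-0.111, 0.016, 0.994], [-0.994, -0.001, -0.111], [-0.001, -1.0, 0.016]]
ft_force: [0.5, 0.1, 0.8]
grip_width: 0.646
top [ 500.1 -350.9  140.3   33.4   79.7] [388. 209.]
top [ 510.2 -173.3  139.1   32.9   80.7] [328. 206.]
top [ 597.8 -344.1  140.1   33.3   89.7] [384. 177.]
top [ 605.2 -167.5  139.4   33.2   82.4] [325. 174.]
top [446.6 370.1 125.7  32.3  84. ] [143. 228.]
scene [ 600.3 -347.2  137.9   36.4   89.4] [200. 277.]
scene [ 609.6 -170.5  139.2   34.8   82.2] [261. 255.]
scene [ 504.1 -353.7  138.9   35.    80.2] [187. 249.]
scene [ 514.3 -175.5  139.2   36.3   79.9] [246. 229.]
scene [448.3 359.1 138.1  34.1  84. ] [393. 152.]
clock 13.80 pos [416.8 133.6 143.1] theta -6.7 tiltx 0.001 tiltz 0.012 grip 0.652 F [ 0.4 -0.2 -0.5] T [0.008 0.014 0.052]
```

View pics/scene_i.png

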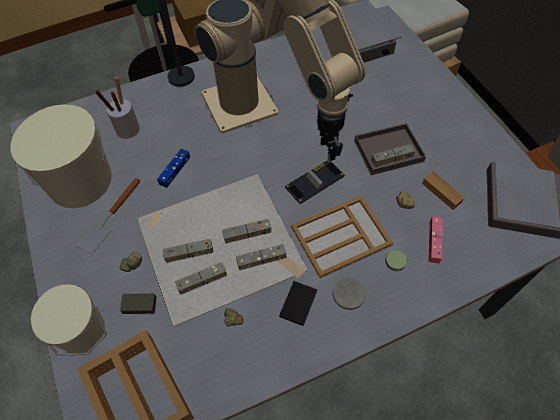

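Bar A lies in the tray at around (392,153). Next is the bar at (512,-174).

```bash
python3 go.py 512.3 -174.4 100 -9.5
```

```text
clock 13.80 pos [416.8 133.6 143.1] theta -6.7 tiltx 0.001 tiltz 0.012 grip 0.652 F [ 0.4 -0.2 -0.5] T [0.008 0.014 0.052]
ay 0.049 (rows>=1) then tx 28.79 ty 4.51 tz 14.45 cm (rows>=6)
```

```bash
python3 -m pendant '[{"ax":-0.012,"ay":0.049,"az":0,"tx":0,"ty":0,"tz":0,"claw":65},{"ax":0,"ay":0,"az":0,"tx":4.8,"ty":0,"tz":2.4,"claw":65},{"ax":0,"ay":0,"az":0,"tx":4.8,"ty":0,"tz":2.4,"claw":65},{"ax":0,"ay":0,"az":0,"tx":4.8,"ty":0,"tz":2.4,"claw":65},{"ax":0,"ay":0,"az":0,"tx":4.8,"ty":1,"tz":2.4,"claw":65},{"ax":0,"ay":0,"az":0,"tx":4.8,"ty":1.5,"tz":2.4,"claw":65},{"ax":0,"ay":0,"az":0,"tx":4.8,"ty":2,"tz":2.4,"claw":65},{"ax":0,"ay":0,"az":0,"tx":0,"ty":0,"tz":0,"claw":65}]'
python3 go.py 512.3 -174.4 40 -9.5
```

```text
clock: 14.8
tool_pos: [515.8, -172.6, 97.3]
orientation: [[-0.164, 0.003, 0.986], [-0.986, -0.001, -0.164], [0.001, -1.0, 0.003]]
ft_force: [-0.6, -0.1, 0.4]
grip_width: 0.651
clock 14.80 pos [ 515.8 -172.6   97.3] theta -9.5 tiltx 0.001 tiltz 0.003 grip 0.651 F [-0.6 -0.1  0.4] T [-0.01  -0.013 -0.007]
ay 0.001 (rows>=1) then tx 0.24 ty 5.73 tz -0.33 cm (rows>=1)
```

```bash
python3 -m pendant '[{"ax":0,"ay":0,"az":0,"tx":0.2,"ty":2,"tz":-0.3,"claw":65},{"ax":0,"ay":0,"az":0,"tx":0,"ty":2.5,"tz":0,"claw":65},{"ax":0,"ay":0,"az":0,"tx":0,"ty":1,"tz":0,"claw":65},{"ax":0,"ay":0,"az":0,"tx":0,"ty":0,"tz":0,"claw":65}]'
python3 go.py 512.3 -174.4 40 -9.5; python3 snap.py j scene 190 170 310 260
```

```text
clock: 15.3
tool_pos: [511.1, -170.5, 42.4]
orientation: [[-0.16, 0.0, 0.987], [-0.987, 0.0, -0.16], [-0.0, -1.0, 0.0]]
ft_force: [0.1, -0.1, 0.4]
grip_width: 0.649
clock 15.30 pos [ 511.1 -170.5   42.4] theta -9.2 tiltx -0.000 tiltz 0.000 grip 0.649 F [ 0.1 -0.1  0.4] T [-0.021 -0.036 -0.029]
ay 0.005 (rows>=1) then tx 0.37 ty 0.24 tz 0.19 cm (rows>=1)
scale 5
```

View pics/scene_j.png

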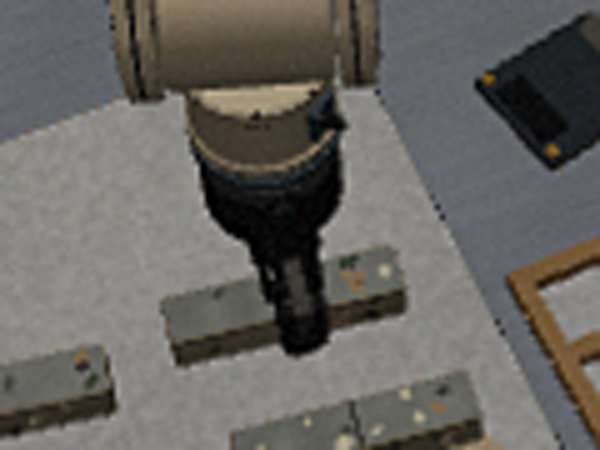

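```bash
python3 -m pendant '[{"ax":0,"ay":0,"az":0,"tx":0.25,"ty":0.2,"tz":0.15,"claw":65},{"ax":0,"ay":0,"az":0,"tx":0,"ty":0,"tz":0,"claw":65}]' 80
python3 go.py 512.3 -174.4 40 -9.5
python3 -m pendant '[{"ax":0,"ay":0,"az":0,"tx":0,"ty":0,"tz":0,"claw":20},{"ax":0,"ay":0,"az":0,"tx":0,"ty":0,"tz":0,"claw":20},{"ax":0,"ay":0,"az":0,"tx":0,"ty":0,"tz":0,"claw":20},{"ax":0,"ay":0,"az":0,"tx":0,"ty":0,"tz":0,"claw":20}]' 80
python3 go.py 512.3 -174.4 40 -9.5
python3 -m pendant '[{"ax":0,"ay":0,"az":0,"tx":0,"ty":-2,"tz":0,"claw":20},{"ax":0,"ay":0,"az":0,"tx":0,"ty":-4,"tz":0,"claw":20},{"ax":0,"ay":0,"az":0,"tx":0,"ty":-3,"tz":0,"claw":20},{"ax":0,"ay":0,"az":0,"tx":0,"ty":0,"tz":0,"claw":20}]'
python3 go.py 427 91 110 10.5
```

```text
clock: 15.6
tool_pos: [512.6, -174.2, 40.8]
orientation: [[-0.161, 0.002, 0.987], [-0.987, -0.001, -0.161], [0.0, -1.0, 0.002]]
ft_force: [0.5, 0.1, -0.7]
grip_width: 0.649
clock 15.60 pos [ 512.6 -174.2   40.8] theta -9.3 tiltx 0.000 tiltz 0.002 grip 0.649 F [ 0.5  0.1 -0.7] T [0.002 0.023 0.042]
ay 0.004 (rows>=1) then tx 0.03 ty 0.08 tz -0.03 cm (rows>=1)
clock: 16.1
tool_pos: [512.1, -174.0, 40.7]
orientation: [[-0.161, 0.001, 0.987], [-0.987, -0.0, -0.161], [0.0, -1.0, 0.001]]
ft_force: [-1.6, 0.0, 5.4]
grip_width: 0.354
clock 16.10 pos [ 512.1 -174.    40.7] theta -9.3 tiltx 0.000 tiltz 0.001 grip 0.354 F [-1.6  0.   5.4] T [ 0.085  0.306 -0.044]
ay 0.004 (rows>=1) then tx 0.04 ty 0.07 tz 0.03 cm (rows>=1)
clock: 16.6
tool_pos: [513.1, -174.3, 131.8]
orientation: [[-0.161, 0.005, 0.987], [-0.987, -0.002, -0.161], [0.001, -1.0, 0.005]]
ft_force: [0.3, 0.4, -3.9]
grip_width: 0.353
clock 16.60 pos [ 513.1 -174.3  131.8] theta -9.3 tiltx 0.001 tiltz 0.005 grip 0.353 F [ 0.3  0.4 -3.9] T [0.051 0.025 0.027]
ay -0.345 (rows>=2) then tx -27.66 ty 2.10 tz -3.64 cm (rows>=5)
```

```bash
python3 -m pendant '[{"ax":0,"ay":-0.173,"az":0,"tx":0,"ty":0,"tz":0,"claw":20},{"ax":0,"ay":-0.173,"az":0,"tx":0,"ty":0,"tz":0,"claw":20},{"ax":0,"ay":0,"az":0,"tx":-5,"ty":0,"tz":-0.6,"claw":20},{"ax":0,"ay":0,"az":0,"tx":-6,"ty":0,"tz":-0.8,"claw":20},{"ax":0,"ay":0,"az":0,"tx":-6,"ty":0,"tz":-0.8,"claw":20},{"ax":0,"ay":0,"az":0,"tx":-6,"ty":0,"tz":-0.8,"claw":20},{"ax":0,"ay":0,"az":0,"tx":-4.6,"ty":1,"tz":-0.6,"claw":20},{"ax":0,"ay":0,"az":0,"tx":0,"ty":1,"tz":0,"claw":20}]'
python3 -m pendant '[{"ax":0,"ay":0,"az":0,"tx":0,"ty":0,"tz":0,"claw":20},{"ax":0,"ay":0,"az":0,"tx":0,"ty":0,"tz":0,"claw":20}]'
python3 go.py 427 91 70 10.5
```

```text
clock: 17.6
tool_pos: [423.7, 93.0, 108.5]
orientation: [[0.188, -0.002, 0.982], [-0.982, -0.001, 0.188], [0.0, -1.0, -0.002]]
ft_force: [-0.6, -0.1, -4.1]
grip_width: 0.352
clock: 17.85
tool_pos: [426.2, 89.9, 109.7]
orientation: [[0.182, 0.0, 0.983], [-0.983, -0.0, 0.182], [0.0, -1.0, 0.0]]
ft_force: [0.6, 0.6, -3.3]
grip_width: 0.353
clock 17.85 pos [426.2  89.9 109.7] theta 10.5 tiltx 0.000 tiltz 0.000 grip 0.353 F [ 0.6  0.6 -3.3] T [ 0.036 -0.046  0.03 ]
ay -0.000 (rows>=1) then tx -0.09 ty 3.97 tz 0.10 cm (rows>=1)
```

```bash
python3 -m pendant '[{"ax":0,"ay":0,"az":0,"tx":-0.1,"ty":2,"tz":0.05,"claw":20},{"ax":0,"ay":0,"az":0,"tx":0,"ty":2,"tz":0,"claw":20},{"ax":0,"ay":0,"az":0,"tx":0,"ty":0.3,"tz":0,"claw":20},{"ax":0,"ay":0,"az":0,"tx":0,"ty":0,"tz":0,"claw":20},{"ax":0,"ay":0,"az":0,"tx":0,"ty":0.15,"tz":0,"claw":20},{"ax":0,"ay":0,"az":0,"tx":0,"ty":0.1,"tz":0,"claw":20},{"ax":0,"ay":0,"az":0,"tx":0,"ty":0,"tz":0,"claw":20},{"ax":0,"ay":0,"az":0,"tx":0,"ty":0,"tz":0,"claw":20}]'
python3 go.py 427 91 64.5 10.5
```

```text
clock: 18.85
tool_pos: [426.4, 92.0, 64.7]
orientation: [[0.184, 0.001, 0.983], [-0.983, -0.0, 0.184], [0.0, -1.0, 0.001]]
ft_force: [0.3, 0.2, -2.2]
grip_width: 0.353
clock 18.85 pos [426.4  92.   64.7] theta 10.6 tiltx 0.000 tiltz 0.001 grip 0.353 F [ 0.3  0.2 -2.2] T [-0.001  0.058 -0.027]
ay 0.001 (rows>=1) then tx 0.11 ty 0.02 tz 0.04 cm (rows>=1)
```

```bash
python3 -m pendant '[{"ax":0,"ay":0,"az":0,"tx":0.05,"ty":0.05,"tz":0,"claw":20},{"ax":0,"ay":0,"az":0,"tx":0,"ty":0,"tz":0,"claw":38},{"ax":0,"ay":0,"az":0,"tx":0,"ty":0,"tz":0,"claw":44},{"ax":0,"ay":0,"az":0,"tx":0,"ty":0,"tz":0,"claw":50},{"ax":0,"ay":0,"az":0,"tx":0,"ty":-1,"tz":0,"claw":55},{"ax":0,"ay":0,"az":0,"tx":0,"ty":-4,"tz":0,"claw":55},{"ax":0,"ay":0,"az":0,"tx":0,"ty":-5,"tz":0,"claw":55},{"ax":0,"ay":0,"az":0,"tx":0,"ty":-4,"tz":0,"claw":55}]'
python3 tip.py;python3 snap.py k scene 270 120 370 195
```

```text
clock: 19.85
tool_pos: [426.4, 91.4, 206.4]
orientation: [[0.183, 0.002, 0.983], [-0.983, 0.0, 0.183], [0.0, -1.0, 0.002]]
ft_force: [1.3, 0.1, -0.3]
grip_width: 0.556
-90 0 -
-75 32 59.7
-60 31 59.5
-45 30 61.2
-30 29 60.7
-15 33 60.6
0 27 60.9
15 35 60.2
30 32 61.9
45 31 61.1
60 20 60.3
75 0 -
slope deg 0.9 extent L [-69.   69.9] W [-15.1  19. ]
scale 5
```

View pics/scene_k.png

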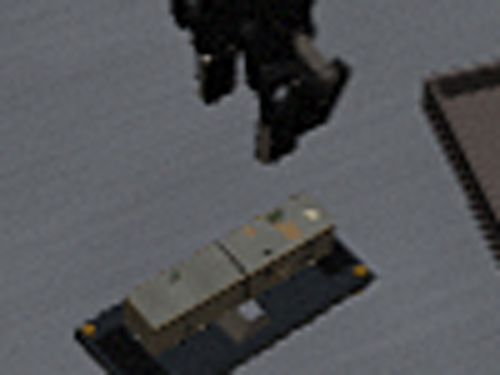

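Level (60 mm along its whole length), so it is sound. I'll regrip it a little higher so the fingertips clear the battens.

```bash
python3 -m pendant '[{"ax":0,"ay":0,"az":0,"tx":0,"ty":5,"tz":0,"claw":65},{"ax":0,"ay":0,"az":0,"tx":0,"ty":5,"tz":0,"claw":65},{"ax":0,"ay":0,"az":0,"tx":0,"ty":3,"tz":0,"claw":65},{"ax":0,"ay":0,"az":0,"tx":0,"ty":0.7,"tz":0,"claw":65},{"ax":0,"ay":0,"az":0,"tx":0,"ty":0,"tz":0,"claw":65},{"ax":0,"ay":0,"az":0,"tx":0,"ty":0,"tz":0,"claw":65}]'
python3 go.py 427 91 67 10.5
```

```text
clock: 20.7
tool_pos: [427.2, 91.6, 68.1]
orientation: [[0.184, 0.003, 0.983], [-0.983, 0.0, 0.184], [0.0, -1.0, 0.003]]
ft_force: [-0.5, -0.9, -0.1]
grip_width: 0.65
clock 20.70 pos [427.2  91.6  68.1] theta 10.6 tiltx 0.000 tiltz 0.003 grip 0.650 F [-0.5 -0.9 -0.1] T [ 0.007 -0.009 -0.034]
ay 0.001 (rows>=1) then tx 0.05 ty 0.11 tz -0.03 cm (rows>=1)
```

```bash
python3 -m pendant '[{"ax":0,"ay":0,"az":0,"tx":0.05,"ty":0.1,"tz":-0.03,"claw":20},{"ax":0,"ay":0,"az":0,"tx":0,"ty":0,"tz":0,"claw":20},{"ax":0,"ay":0,"az":0,"tx":0,"ty":0,"tz":0,"claw":20},{"ax":0,"ay":0,"az":0,"tx":0,"ty":0,"tz":0,"claw":20},{"ax":0,"ay":0,"az":0,"tx":0,"ty":-2,"tz":0,"claw":20},{"ax":0,"ay":0,"az":0,"tx":0,"ty":-3,"tz":0,"claw":20},{"ax":0,"ay":0.166,"az":0,"tx":0,"ty":0,"tz":0,"claw":20},{"ax":0,"ay":0,"az":0,"tx":0,"ty":0,"tz":0,"claw":20}]' 80
python3 - <<'E'
from h import *
for n,roi in(("top",(200,130,289,203)),("scene",(284,185,400,280))):
    c=dict(np.load(n+"0.npz"));X=cloud(c);Z=X[:,:,2]
    m=((Z>11)&(Z<26)).astype(np.uint8);mm=np.zeros_like(m);mm[roi[1]:roi[3],roi[0]:roi[2]]=1;m&=mm
    cs,_=cv2.findContours(m,0,cv2.CHAIN_APPROX_NONE);k=max(cs,key=cv2.contourArea)
    r=cv2.minAreaRect(plane(c,k.reshape(-1,2).astype(float),17)[:,:2].astype(np.float32));print(n,np.round(r[0],1),np.round(r[1],1),round(r[2],1))
E
python3 go.py 690 48 110 1
```

```text
clock: 21.7
tool_pos: [426.0, 90.8, 116.5]
orientation: [[0.02, 0.001, 1.0], [-1.0, -0.0, 0.02], [0.0, -1.0, 0.001]]
ft_force: [0.3, -0.1, -4.0]
grip_width: 0.351
top [631.2  75.9] [185.1 237.5] 1.0
scene [634.7  74.3] [185.9 242.2] 1.0
clock 21.70 pos [426.   90.8 116.5] theta 1.1 tiltx 0.000 tiltz 0.001 grip 0.351 F [ 0.3 -0.1 -4. ] T [-0.009  0.037  0.004]
ay 0.002 (rows>=1) then tx 4.74 ty 0.69 tz 26.32 cm (rows>=5)
```

```bash
python3 -m pendant '[{"ax":0,"ay":0,"az":0,"tx":0.9,"ty":0,"tz":4.5,"claw":20},{"ax":0,"ay":0,"az":0,"tx":0.9,"ty":0,"tz":5.5,"claw":20},{"ax":0,"ay":0,"az":0,"tx":0.9,"ty":0,"tz":5.5,"claw":20},{"ax":0,"ay":0,"az":0,"tx":0.9,"ty":0,"tz":5.5,"claw":20},{"ax":0,"ay":0,"az":0,"tx":1.1,"ty":0.7,"tz":5.3,"claw":20},{"ax":0,"ay":0,"az":0,"tx":0,"ty":1,"tz":0,"claw":20},{"ax":0,"ay":0,"az":0,"tx":0,"ty":0,"tz":0,"claw":20},{"ax":0,"ay":0,"az":0,"tx":0,"ty":0,"tz":0,"claw":20}]' 80
python3 go.py 690.5 47.7 42 1
python3 snap.py l scene 280 170 400 260
```

```text
clock: 22.7
tool_pos: [688.4, 49.0, 98.7]
orientation: [[0.02, -0.002, 1.0], [-1.0, -0.0, 0.02], [0.0, -1.0, -0.002]]
ft_force: [0.3, -0.1, -3.6]
grip_width: 0.352
clock 22.70 pos [688.4  49.   98.7] theta 1.1 tiltx 0.000 tiltz -0.002 grip 0.352 F [ 0.3 -0.1 -3.6] T [-0.026  0.042 -0.004]
ay 0.003 (rows>=1) then tx 0.13 ty 5.67 tz 0.22 cm (rows>=1)
scale 5
```

View pics/scene_l.png

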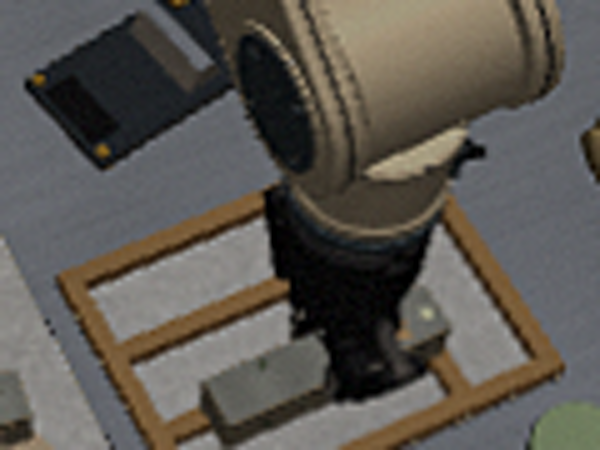

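```bash
python3 -m pendant '[{"ax":0,"ay":0,"az":0,"tx":0.1,"ty":2.5,"tz":0.2,"claw":20},{"ax":0,"ay":0,"az":0,"tx":0,"ty":2.3,"tz":0,"claw":20},{"ax":0,"ay":0,"az":0,"tx":0,"ty":0.5,"tz":0,"claw":20},{"ax":0,"ay":0,"az":0,"tx":0,"ty":0.2,"tz":0,"claw":20},{"ax":0,"ay":0,"az":0,"tx":0,"ty":0,"tz":0,"claw":20},{"ax":0,"ay":0,"az":0,"tx":0,"ty":0,"tz":0,"claw":20}]' 80
python3 go.py 690.5 47.7 42 1
```

```text
clock: 23.5
tool_pos: [692.7, 47.8, 45.1]
orientation: [[0.019, 0.002, 1.0], [-1.0, -0.0, 0.019], [0.0, -1.0, 0.002]]
ft_force: [0.2, -0.4, -4.4]
grip_width: 0.354
clock 23.50 pos [692.7  47.8  45.1] theta 1.1 tiltx 0.000 tiltz 0.002 grip 0.354 F [ 0.2 -0.4 -4.4] T [-0.021  0.087 -0.022]
ay 0.001 (rows>=1) then tx 0.01 ty 0.31 tz -0.22 cm (rows>=1)
```

```bash
python3 -m pendant '[{"ax":0,"ay":0,"az":0,"tx":0,"ty":0.2,"tz":-0.15,"claw":20},{"ax":0,"ay":0,"az":0,"tx":0,"ty":0.1,"tz":0,"claw":20},{"ax":0,"ay":0,"az":0,"tx":0,"ty":0,"tz":0,"claw":20}]' 80
python3 go.py 690.5 47.7 42 1
```

```text
clock: 23.88
tool_pos: [690.7, 47.8, 42.3]
orientation: [[0.019, 0.001, 1.0], [-1.0, -0.0, 0.019], [0.0, -1.0, 0.001]]
ft_force: [-4.0, -0.5, 5.0]
grip_width: 0.358
clock 23.88 pos [690.7  47.8  42.3] theta 1.1 tiltx 0.000 tiltz 0.001 grip 0.358 F [-4.  -0.5  5. ] T [-0.069  0.532 -0.014]
ay 0.001 (rows>=1) then tx 0.01 ty 0.03 tz -0.02 cm (rows>=1)
```

```bash
python3 -m pendant '[{"ax":0,"ay":0,"az":0,"tx":0,"ty":0,"tz":0,"claw":40},{"ax":0,"ay":0,"az":0,"tx":0,"ty":0,"tz":0,"claw":46},{"ax":0,"ay":0,"az":0,"tx":0,"ty":0,"tz":0,"claw":48},{"ax":0,"ay":0,"az":0,"tx":0,"ty":-2,"tz":0,"claw":48},{"ax":0,"ay":0,"az":0,"tx":0,"ty":-4,"tz":0,"claw":50},{"ax":0,"ay":0,"az":0,"tx":0,"ty":-4,"tz":0,"claw":65},{"ax":0,"ay":0,"az":0,"tx":5,"ty":0,"tz":-2,"claw":65},{"ax":0,"ay":0,"az":0,"tx":5,"ty":0,"tz":-2,"claw":65}]' 80
python3 - <<'E'
from plant import manip
from meas import *
for n,rois in(("top",[(285,140,430,280),(202,130,289,203)]),("scene",[(130,170,310,330),(284,185,400,280)])):
    c=manip.read_camera(n);np.savez(n+"_m.npz",**c);cv2.imwrite(f"pics/{n}_m.png",c["image"][:,:,::-1])
    for r,zt,lo,hi in zip(rois,(38,37),(30,28),(46,46)):
        for b in bars(c,r,zt,lo,hi):print(n,np.round(b[:5],1),b[5].round())
E
python3 go.py
```

```text
clock: 24.88
tool_pos: [652.9, -53.5, 143.8]
orientation: [[0.02, 0.004, 1.0], [-1.0, -0.001, 0.02], [0.001, -1.0, 0.004]]
ft_force: [0.7, -0.3, 0.4]
grip_width: 0.65
top [ 500.2 -350.9  140.3   33.2   79.7] [388. 209.]
top [ 597.8 -344.2  140.2   33.3   89.7] [385. 177.]
top [ 602.9 -183.6  106.9   33.4   81.9] [331. 175.]
scene [ 599.9 -347.3  137.9   36.   -89.9] [200. 276.]
scene [ 609.6 -170.4  139.3   35.2   81.8] [261. 255.]
scene [ 504.4 -353.7  138.9   35.9   80.5] [187. 249.]
scene [695.   44.6 138.5  34.7 -89.2] [343. 252.]
clock 24.98 pos [650.9 -57.1 142.9] theta 0.8 tiltx 0.001 tiltz 0.001 grip 0.648 F [-0.3 -0.1  0.1] T [ 0.092 -0.024 -0.003]
```

View pics/scene_m.png

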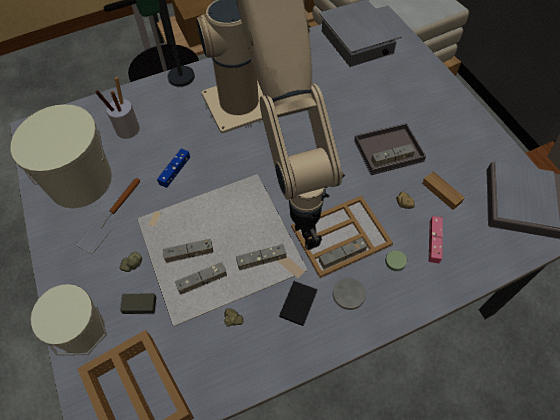

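Bar B lies in slot 3 at about (343,252). Next is the bar at (607,-169).

```bash
python3 go.py 607.4 -169 100 -8
```

```text
clock 24.98 pos [650.9 -57.1 142.9] theta 0.8 tiltx 0.001 tiltz 0.001 grip 0.648 F [-0.3 -0.1  0.1] T [ 0.092 -0.024 -0.003]
ay 0.154 (rows>=1) then tx 11.68 ty 4.30 tz -2.76 cm (rows>=3)
```

```bash
python3 -m pendant '[{"ax":0,"ay":0.154,"az":0,"tx":0,"ty":0,"tz":0,"claw":65},{"ax":0,"ay":0,"az":0,"tx":5,"ty":0.5,"tz":-1.3,"claw":65},{"ax":0,"ay":0,"az":0,"tx":5,"ty":2,"tz":-1.2,"claw":65},{"ax":0,"ay":0,"az":0,"tx":1.7,"ty":1.8,"tz":-0.3,"claw":65},{"ax":0,"ay":0,"az":0,"tx":0,"ty":2,"tz":0,"claw":65},{"ax":0,"ay":0,"az":0,"tx":0,"ty":0,"tz":0,"claw":65},{"ax":0,"ay":0,"az":0,"tx":0,"ty":0,"tz":0,"claw":65}]'
python3 go.py 607.4 -169 41 -8; python3 snap.py n scene 210 190 330 280
```

```text
clock: 25.85
tool_pos: [609.7, -163.8, 78.4]
orientation: [[-0.133, 0.001, 0.991], [-0.991, -0.0, -0.133], [-0.0, -1.0, 0.001]]
ft_force: [0.4, 0.2, 0.5]
grip_width: 0.649
clock 25.85 pos [ 609.7 -163.8   78.4] theta -7.7 tiltx -0.000 tiltz 0.001 grip 0.649 F [0.4 0.2 0.5] T [-0.005 -0.001  0.008]
ay 0.006 (rows>=1) then tx 0.54 ty 3.74 tz -0.16 cm (rows>=1)
scale 5
```

View pics/scene_n.png

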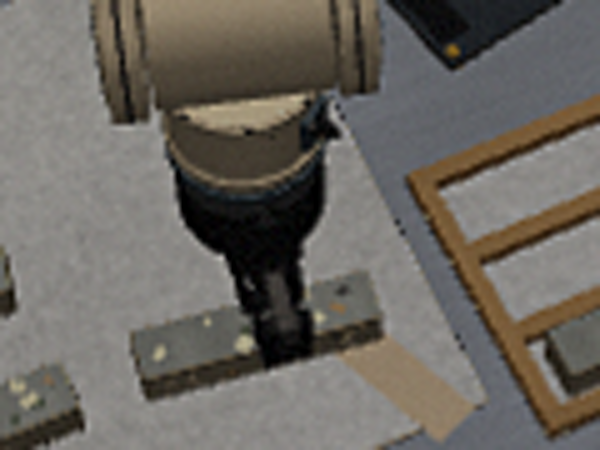

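```bash
python3 -m pendant '[{"ax":0,"ay":0,"az":0,"tx":0.5,"ty":2,"tz":-0.2,"claw":65},{"ax":0,"ay":0,"az":0,"tx":0,"ty":1.7,"tz":0,"claw":65},{"ax":0,"ay":0,"az":0,"tx":0,"ty":0,"tz":0,"claw":65},{"ax":0,"ay":0,"az":0,"tx":0,"ty":0,"tz":0,"claw":65},{"ax":0,"ay":0,"az":0,"tx":0,"ty":0,"tz":0,"claw":65}]'
python3 go.py 607.4 -169 41 -8
```

```text
clock: 26.52
tool_pos: [606.6, -169.9, 41.7]
orientation: [[-0.135, 0.002, 0.991], [-0.991, -0.0, -0.135], [0.0, -1.0, 0.002]]
ft_force: [0.1, 0.2, 0.5]
grip_width: 0.649
clock 26.52 pos [ 606.6 -169.9   41.7] theta -7.8 tiltx 0.000 tiltz 0.002 grip 0.649 F [0.1 0.2 0.5] T [-0.034 -0.034 -0.013]
ay 0.004 (rows>=1) then tx -0.10 ty 0.07 tz 0.06 cm (rows>=1)
```

```bash
python3 -m pendant '[{"ax":0,"ay":0,"az":0,"tx":-0.1,"ty":0.05,"tz":0.05,"claw":20},{"ax":0,"ay":0,"az":0,"tx":0,"ty":0,"tz":0,"claw":20},{"ax":0,"ay":0,"az":0,"tx":0,"ty":0,"tz":0,"claw":20},{"ax":0,"ay":0,"az":0,"tx":0,"ty":0,"tz":0,"claw":20},{"ax":0,"ay":0,"az":0,"tx":0,"ty":-2,"tz":0,"claw":20},{"ax":0,"ay":0,"az":0,"tx":0,"ty":-4,"tz":0,"claw":20},{"ax":0,"ay":0,"az":0,"tx":0,"ty":-2,"tz":0,"claw":20},{"ax":0,"ay":0,"az":0,"tx":0,"ty":0,"tz":0,"claw":20}]' 80
python3 go.py 427 91 110 10.5
```

```text
clock: 27.52
tool_pos: [607.8, -169.2, 122.6]
orientation: [[-0.135, 0.004, 0.991], [-0.991, -0.001, -0.135], [0.001, -1.0, 0.004]]
ft_force: [0.5, -0.0, -4.7]
grip_width: 0.354
clock 27.52 pos [ 607.8 -169.2  122.6] theta -7.8 tiltx 0.001 tiltz 0.004 grip 0.354 F [ 0.5 -0.  -4.7] T [-0.024 -0.012 -0.016]
ay -0.319 (rows>=2) then tx -28.88 ty 1.15 tz -13.04 cm (rows>=6)
```

```bash
python3 -m pendant '[{"ax":0,"ay":-0.16,"az":0,"tx":0,"ty":0,"tz":0,"claw":20},{"ax":0,"ay":-0.16,"az":0,"tx":0,"ty":0,"tz":0,"claw":20},{"ax":0,"ay":0,"az":0,"tx":-4.8,"ty":0,"tz":-2.2,"claw":20},{"ax":0,"ay":0,"az":0,"tx":-4.8,"ty":0,"tz":-2.2,"claw":20},{"ax":0,"ay":0,"az":0,"tx":-4.8,"ty":0,"tz":-2.2,"claw":20},{"ax":0,"ay":0,"az":0,"tx":-4.8,"ty":0,"tz":-2.2,"claw":20},{"ax":0,"ay":0,"az":0,"tx":-4.8,"ty":0,"tz":-2.2,"claw":20},{"ax":0,"ay":0,"az":0,"tx":-4.8,"ty":0,"tz":-2.1,"claw":20}]'
python3 -m pendant '[{"ax":0,"ay":0,"az":0,"tx":0,"ty":1,"tz":0,"claw":20},{"ax":0,"ay":0,"az":0,"tx":0,"ty":2,"tz":0,"claw":20},{"ax":0,"ay":0,"az":0,"tx":0,"ty":0,"tz":0,"claw":20},{"ax":0,"ay":0,"az":0,"tx":0,"ty":0,"tz":0,"claw":20}]'
python3 go.py 427 91 66 10.5
```

```text
clock: 28.52
tool_pos: [423.3, 91.2, 119.7]
orientation: [[0.183, -0.001, 0.983], [-0.983, -0.0, 0.183], [0.0, -1.0, -0.001]]
ft_force: [0.5, 0.3, -4.9]
grip_width: 0.349
clock: 29.02
tool_pos: [425.3, 89.8, 90.4]
orientation: [[0.183, 0.0, 0.983], [-0.983, -0.0, 0.183], [0.0, -1.0, 0.0]]
ft_force: [0.1, -0.3, -3.5]
grip_width: 0.358
clock 29.02 pos [425.3  89.8  90.4] theta 10.5 tiltx 0.000 tiltz 0.000 grip 0.358 F [ 0.1 -0.3 -3.5] T [0.031 0.005 0.009]
ay 0.001 (rows>=1) then tx -0.09 ty 2.44 tz 0.19 cm (rows>=1)
```

```bash
python3 -m pendant '[{"ax":0,"ay":0,"az":0,"tx":-0.1,"ty":1.5,"tz":0.15,"claw":20},{"ax":0,"ay":0,"az":0,"tx":0,"ty":0.7,"tz":0,"claw":20},{"ax":0,"ay":0,"az":0,"tx":0,"ty":0.2,"tz":0,"claw":20},{"ax":0,"ay":0,"az":0,"tx":0,"ty":0.1,"tz":0,"claw":20},{"ax":0,"ay":0,"az":0,"tx":0,"ty":0,"tz":0,"claw":20},{"ax":0,"ay":0,"az":0,"tx":0,"ty":0,"tz":0,"claw":20}]'
python3 go.py 427 91 65.5 10.5
```

```text
clock: 29.78
tool_pos: [426.7, 91.5, 65.7]
orientation: [[0.184, 0.001, 0.983], [-0.983, -0.0, 0.184], [0.0, -1.0, 0.001]]
ft_force: [0.3, -0.2, -3.9]
grip_width: 0.354
clock 29.77 pos [426.7  91.5  65.7] theta 10.6 tiltx 0.000 tiltz 0.001 grip 0.354 F [ 0.3 -0.2 -3.9] T [-0.003  0.021  0.044]
ay 0.001 (rows>=1) then tx 0.06 ty 0.02 tz 0.02 cm (rows>=1)
```

```bash
python3 -m pendant '[{"ax":0,"ay":0,"az":0,"tx":0.05,"ty":0.08,"tz":0,"claw":20},{"ax":0,"ay":0,"az":0,"tx":0,"ty":0,"tz":0,"claw":20},{"ax":0,"ay":0,"az":0,"tx":0,"ty":0,"tz":0,"claw":38},{"ax":0,"ay":0,"az":0,"tx":0,"ty":0,"tz":0,"claw":44},{"ax":0,"ay":0,"az":0,"tx":0,"ty":0,"tz":0,"claw":52},{"ax":0,"ay":0,"az":0,"tx":0,"ty":-2,"tz":0,"claw":60},{"ax":0,"ay":0,"az":0,"tx":0,"ty":-5,"tz":0,"claw":65},{"ax":0,"ay":0,"az":0,"tx":0,"ty":-5,"tz":0,"claw":65}]'
python3 -m pendant '[{"ax":0,"ay":0,"az":0,"tx":0,"ty":-2,"tz":0,"claw":65},{"ax":0,"ay":0,"az":0,"tx":0,"ty":0,"tz":0,"claw":65},{"ax":0,"ay":0,"az":0,"tx":0,"ty":0,"tz":0,"claw":65}]'
python3 tip.py;python3 snap.py o scene 270 120 370 195;python3 go.py
```

```text
clock: 30.78
tool_pos: [426.1, 90.8, 185.8]
orientation: [[0.183, -0.0, 0.983], [-0.983, -0.0, 0.183], [0.0, -1.0, -0.001]]
ft_force: [0.5, 0.3, 0.5]
grip_width: 0.651
clock: 31.15
tool_pos: [425.9, 90.8, 203.8]
orientation: [[0.183, -0.0, 0.983], [-0.983, -0.0, 0.183], [0.0, -1.0, -0.001]]
ft_force: [-0.4, 0.1, 0.1]
grip_width: 0.651
-90 0 -
-75 36 58.5
-60 30 60.5
-45 30 61.2
-30 32 61.2
-15 28 60.5
0 36 61.6
15 32 61.3
30 30 61.1
45 29 61.3
60 22 59.5
75 0 -
slope deg 1.3 extent L [-69.1  69.9] W [-15.4  19.5]
scale 5
clock 31.25 pos [425.6  90.8 203.4] theta 10.6 tiltx 0.000 tiltz -0.002 grip 0.649 F [ 0.6 -0.8 -0.6] T [ 0.01  -0.068  0.044]
```

View pics/scene_o.png

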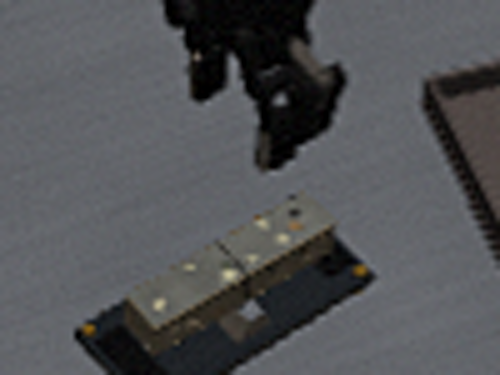

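Level again, so it is sound and goes to slot 1.

```bash
python3 -m pendant '[{"ax":0,"ay":0,"az":0,"tx":0,"ty":5,"tz":0.1,"claw":65},{"ax":0,"ay":0,"az":0,"tx":0,"ty":5,"tz":0,"claw":65},{"ax":0,"ay":0,"az":0,"tx":0,"ty":3,"tz":0,"claw":65},{"ax":0,"ay":0,"az":0,"tx":0,"ty":0.7,"tz":0,"claw":65},{"ax":0,"ay":0,"az":0,"tx":0,"ty":0,"tz":0,"claw":65},{"ax":0,"ay":0,"az":0,"tx":0,"ty":0,"tz":0,"claw":65}]'
python3 go.py 427 91 67 10.5
```

```text
clock: 32.0
tool_pos: [428.3, 91.3, 68.6]
orientation: [[0.184, 0.003, 0.983], [-0.983, 0.0, 0.184], [0.0, -1.0, 0.003]]
ft_force: [-0.3, -0.5, 0.2]
grip_width: 0.654
clock 32.00 pos [428.3  91.3  68.6] theta 10.6 tiltx 0.000 tiltz 0.003 grip 0.654 F [-0.3 -0.5  0.2] T [0.001 0.009 0.008]
ay 0.001 (rows>=1) then tx 0.00 ty 0.16 tz -0.14 cm (rows>=1)
```

```bash
python3 -m pendant '[{"ax":0,"ay":0,"az":0,"tx":0,"ty":0.15,"tz":-0.1,"claw":20},{"ax":0,"ay":0,"az":0,"tx":0,"ty":0,"tz":0,"claw":20},{"ax":0,"ay":0,"az":0,"tx":0,"ty":0,"tz":0,"claw":20},{"ax":0,"ay":0,"az":0,"tx":0,"ty":0,"tz":0,"claw":20},{"ax":0,"ay":0,"az":0,"tx":0,"ty":-2,"tz":0,"claw":20},{"ax":0,"ay":0,"az":0,"tx":0,"ty":-3,"tz":0,"claw":20},{"ax":0,"ay":0.166,"az":0,"tx":0,"ty":0,"tz":0,"claw":20},{"ax":0,"ay":0,"az":0,"tx":0,"ty":0,"tz":0,"claw":20}]' 80
python3 go.py 576.5 45.7 95 1
```

```text
clock: 33.0
tool_pos: [426.4, 90.9, 116.7]
orientation: [[0.02, 0.001, 1.0], [-1.0, -0.0, 0.02], [0.0, -1.0, 0.001]]
ft_force: [-0.4, -0.5, -4.7]
grip_width: 0.352
clock 33.00 pos [426.4  90.9 116.7] theta 1.1 tiltx 0.000 tiltz 0.001 grip 0.352 F [-0.4 -0.5 -4.7] T [-0.023  0.012  0.02 ]
ay 0.002 (rows>=1) then tx 4.78 ty 2.19 tz 14.93 cm (rows>=3)
```

```bash
python3 -m pendant '[{"ax":0,"ay":0,"az":0,"tx":1.2,"ty":0,"tz":3.7,"claw":20},{"ax":0,"ay":0,"az":0,"tx":1.2,"ty":0,"tz":3.7,"claw":20},{"ax":0,"ay":0,"az":0,"tx":1.2,"ty":0.7,"tz":3.7,"claw":20},{"ax":0,"ay":0,"az":0,"tx":1.2,"ty":1.5,"tz":3.8,"claw":20},{"ax":0,"ay":0,"az":0,"tx":0,"ty":1.5,"tz":0,"claw":20},{"ax":0,"ay":0,"az":0,"tx":0,"ty":0,"tz":0,"claw":20},{"ax":0,"ay":0,"az":0,"tx":0,"ty":0,"tz":0,"claw":20}]' 80
python3 go.py 576.5 45.7 42 1;python3 snap.py p scene 280 170 400 260
```

```text
clock: 33.88
tool_pos: [575.2, 46.0, 79.2]
orientation: [[0.02, -0.001, 1.0], [-1.0, -0.0, 0.02], [0.0, -1.0, -0.001]]
ft_force: [-0.0, -0.1, -4.1]
grip_width: 0.35
clock 33.88 pos [575.2  46.   79.2] theta 1.1 tiltx 0.000 tiltz -0.001 grip 0.350 F [-0.  -0.1 -4.1] T [-0.035  0.009 -0.033]
ay 0.003 (rows>=1) then tx 0.03 ty 3.72 tz 0.13 cm (rows>=1)
scale 5
```

View pics/scene_p.png

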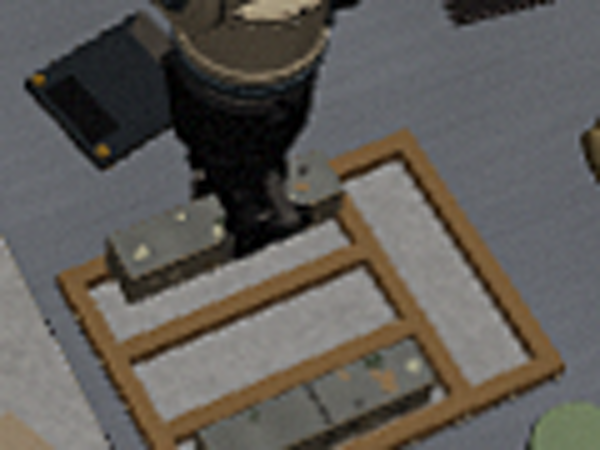

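```bash
python3 -m pendant '[{"ax":0,"ay":0,"az":0,"tx":0,"ty":2,"tz":0.1,"claw":20},{"ax":0,"ay":0,"az":0,"tx":0,"ty":1.3,"tz":0,"claw":20},{"ax":0,"ay":0,"az":0,"tx":0,"ty":0.3,"tz":0,"claw":20},{"ax":0,"ay":0,"az":0,"tx":0,"ty":0,"tz":0,"claw":20},{"ax":0,"ay":0,"az":0,"tx":0,"ty":0,"tz":0,"claw":20},{"ax":0,"ay":0,"az":0,"tx":0,"ty":0,"tz":0,"claw":20}]' 80
python3 go.py 576.5 45.7 42 1
```

```text
clock: 34.67
tool_pos: [577.6, 45.7, 43.4]
orientation: [[0.019, 0.001, 1.0], [-1.0, -0.0, 0.019], [0.0, -1.0, 0.001]]
ft_force: [-0.7, -0.6, -5.0]
grip_width: 0.35
clock 34.67 pos [577.6  45.7  43.4] theta 1.1 tiltx 0.000 tiltz 0.001 grip 0.350 F [-0.7 -0.6 -5. ] T [-0.015 -0.03   0.004]
ay 0.001 (rows>=1) then tx 0.00 ty 0.14 tz -0.11 cm (rows>=1)
```

```bash
python3 -m pendant '[{"ax":0,"ay":0,"az":0,"tx":0,"ty":0.12,"tz":-0.1,"claw":20},{"ax":0,"ay":0,"az":0,"tx":0,"ty":0,"tz":0,"claw":20},{"ax":0,"ay":0,"az":0,"tx":0,"ty":0,"tz":0,"claw":40},{"ax":0,"ay":0,"az":0,"tx":0,"ty":0,"tz":0,"claw":46},{"ax":0,"ay":0,"az":0,"tx":0,"ty":0,"tz":0,"claw":48},{"ax":0,"ay":0,"az":0,"tx":0,"ty":-2,"tz":0,"claw":48},{"ax":0,"ay":0,"az":0,"tx":0,"ty":-4,"tz":0,"claw":50},{"ax":0,"ay":0,"az":0,"tx":0,"ty":-4,"tz":-5,"claw":65}]' 80
python3 -m pendant '[{"ax":0,"ay":0,"az":0,"tx":5,"ty":0,"tz":-4,"claw":65},{"ax":0,"ay":0,"az":0,"tx":6,"ty":0,"tz":0,"claw":65},{"ax":0,"ay":0,"az":0,"tx":6,"ty":0,"tz":0,"claw":65},{"ax":0,"ay":0,"az":0,"tx":6,"ty":0,"tz":0,"claw":65}]' 80
python3 - <<'E'
from plant import manip
from meas import *
for n,rois in(("top",[(285,140,430,280),(202,130,289,203)]),("scene",[(130,170,310,330),(284,185,400,280)])):
    c=manip.read_camera(n);np.savez(n+"_q.npz",**c);cv2.imwrite(f"pics/{n}_q.png",c["image"][:,:,::-1])
    for r,zt,lo,hi in zip(rois,(38,37),(30,28),(46,46)):
        for b in bars(c,r,zt,lo,hi):print(n,np.round(b[:5],1),b[5].round())
E
python3 go.py 502.3 -352.3 100 -9.8
```

```text
clock: 35.67
tool_pos: [530.7, 44.9, 144.0]
orientation: [[0.018, 0.006, 1.0], [-1.0, 0.0, 0.018], [-0.0, -1.0, 0.006]]
ft_force: [-0.3, -0.5, 0.8]
grip_width: 0.645
clock: 36.17
tool_pos: [493.1, -186.6, 143.0]
orientation: [[0.019, 0.003, 1.0], [-1.0, -0.001, 0.019], [0.001, -1.0, 0.003]]
ft_force: [1.0, 0.2, -0.6]
grip_width: 0.654
top [ 495.7 -374.1   93.1   33.4   80.1] [396. 210.]
top [ 596.5 -350.7  127.8   33.2  -88.8] [388. 176.]
top [567.6  56.2 137.2  33.2 -89.4] [250. 187.]
top [689.1  49.3 135.7  34.   89.7] [252. 147.]
scene [ 599.7 -347.4  137.7   36.8  -89.1] [200. 276.]
scene [ 504.2 -353.7  138.9   35.7   80.6] [187. 249.]
scene [694.9  44.6 138.5  34.9 -88.8] [343. 252.]
scene [573.2  53.7 141.2  35.9 -89.1] [326. 217.]
clock 36.27 pos [ 493.8 -190.   143.1] theta 0.8 tiltx 0.003 tiltz 0.005 grip 0.650 F [-0.5 -0.2  0.4] T [-0.002  0.01   0.03 ]
ay 0.185 (rows>=1) then tx 15.85 ty 4.36 tz 3.58 cm (rows>=3)
```

View pics/scene_q.png

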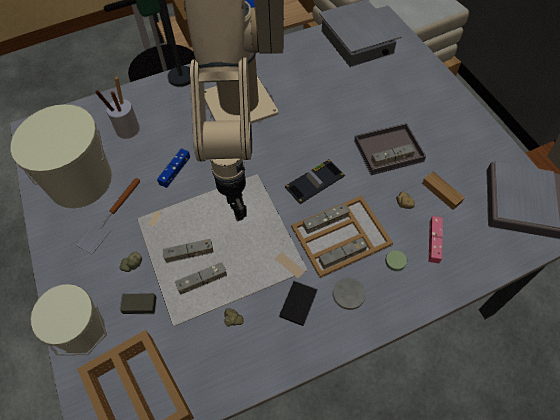

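The bar in slot 1 has shifted to about (570,55). I'll zoom in to check that it lies flat.

```bash
python3 - <<'E'
from h import *
c=dict(np.load("scene_q.npz"));X=cloud(c).reshape(-1,3)
cv2.imwrite("pics/q2.png",cv2.resize(c["image"][190:280,285:400,::-1],None,fx=6,fy=6,interpolation=cv2.INTER_CUBIC))
for x0,y0 in((573,53.7),(695,44.6)):
    for L in(-60,-30,0,30,60):
        for W in(-8,8):
            m=(abs(X[:,0]-x0-W)<6)&(abs(X[:,1]-y0-L)<8)&(X[:,2]>20)&(X[:,2]<70);print(round(float(np.median(X[m,2])),1) if m.any() else None,end=" ")
    print()
E
```

```text
35.5 34.0 35.8 35.2 35.9 33.8 37.0 34.0 36.2 34.1 
35.3 35.1 35.9 34.6 35.7 34.4 36.5 34.2 36.2 33.9
```

View pics/q2.png

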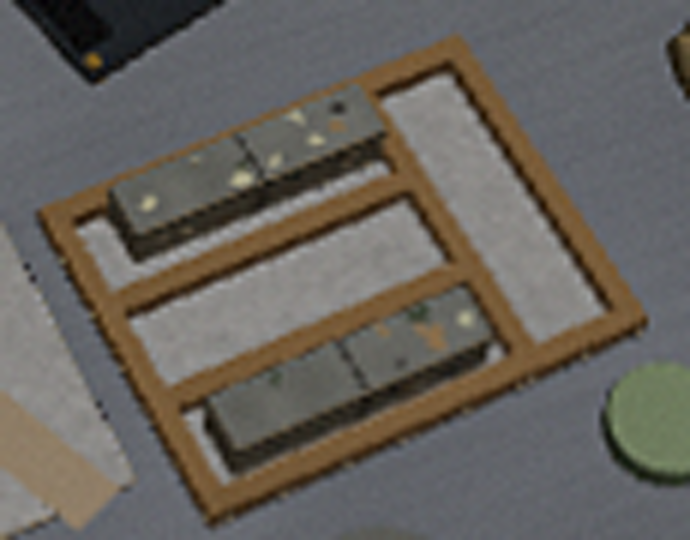

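Both placed bars lie flat. The slot 1 bar sits against the corner of its compartment, which is still within the allowed ±12/±15 mm. Next is the bar at (502,-352).

```bash
python3 -m pendant '[{"ax":0,"ay":0.182,"az":0,"tx":0,"ty":0,"tz":0,"claw":65},{"ax":0,"ay":0,"az":0,"tx":5.3,"ty":1,"tz":1.2,"claw":65},{"ax":0,"ay":0,"az":0,"tx":5.3,"ty":1.5,"tz":1.2,"claw":65},{"ax":0,"ay":0,"az":0,"tx":5.2,"ty":2,"tz":1.2,"claw":65},{"ax":0,"ay":0,"az":0,"tx":0,"ty":2,"tz":0,"claw":65},{"ax":0,"ay":0,"az":0,"tx":0,"ty":0,"tz":0,"claw":65},{"ax":0,"ay":0,"az":0,"tx":0,"ty":0,"tz":0,"claw":65},{"ax":0,"ay":0,"az":0,"tx":0,"ty":0,"tz":0,"claw":65}]'
python3 go.py 502.3 -352.3 41 -9.8;python3 snap.py r scene 130 190 250 280
```

```text
clock: 37.28
tool_pos: [503.4, -345.5, 77.3]
orientation: [[-0.161, 0.002, 0.987], [-0.987, -0.001, -0.161], [0.001, -1.0, 0.002]]
ft_force: [-0.5, 0.3, 0.1]
grip_width: 0.648
clock 37.27 pos [ 503.4 -345.5   77.3] theta -9.3 tiltx 0.001 tiltz 0.002 grip 0.648 F [-0.5  0.3  0.1] T [-0.044  0.002 -0.046]
ay 0.009 (rows>=1) then tx 0.68 ty 3.64 tz 0.00 cm (rows>=1)
scale 5
```

View pics/scene_r.png

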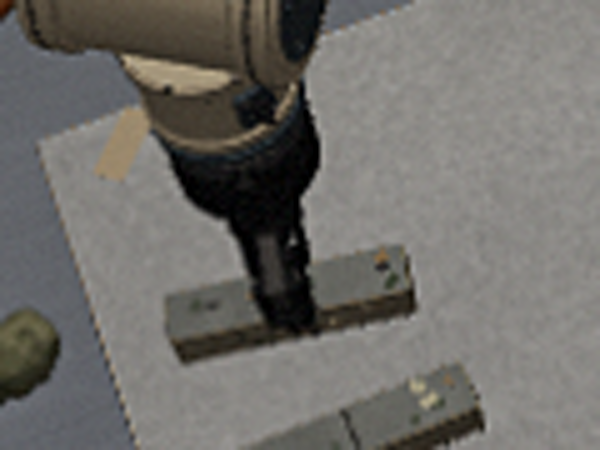

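```bash
python3 -m pendant '[{"ax":0,"ay":0.009,"az":0,"tx":0.65,"ty":2,"tz":0,"claw":65},{"ax":0,"ay":0,"az":0,"tx":0,"ty":1.6,"tz":0,"claw":65},{"ax":0,"ay":0,"az":0,"tx":0,"ty":0,"tz":0,"claw":65},{"ax":0,"ay":0,"az":0,"tx":0,"ty":0,"tz":0,"claw":65},{"ax":0,"ay":0,"az":0,"tx":0,"ty":0,"tz":0,"claw":65}]'
python3 go.py 502.3 -352.3 41 -9.8
```

```text
clock: 37.95
tool_pos: [501.9, -353.0, 40.6]
orientation: [[-0.172, 0.001, 0.985], [-0.985, -0.001, -0.172], [0.0, -1.0, 0.001]]
ft_force: [0.2, -0.6, 0.5]
grip_width: 0.652
clock 37.95 pos [ 501.9 -353.    40.6] theta -9.9 tiltx 0.000 tiltz 0.001 grip 0.652 F [ 0.2 -0.6  0.5] T [-0.029  0.051  0.011]
ay -0.001 (rows>=1) then tx -0.08 ty -0.04 tz 0.03 cm (rows>=1)
```

```bash
python3 -m pendant '[{"ax":0,"ay":0,"az":0,"tx":-0.05,"ty":-0.05,"tz":0,"claw":20},{"ax":0,"ay":0,"az":0,"tx":0,"ty":0,"tz":0,"claw":20},{"ax":0,"ay":0,"az":0,"tx":0,"ty":0,"tz":0,"claw":20},{"ax":0,"ay":0,"az":0,"tx":0,"ty":0,"tz":0,"claw":20},{"ax":0,"ay":0,"az":0,"tx":0,"ty":-2,"tz":0,"claw":20},{"ax":0,"ay":0,"az":0,"tx":0,"ty":-4,"tz":0,"claw":20},{"ax":0,"ay":0,"az":0,"tx":0,"ty":-2,"tz":0,"claw":20},{"ax":0,"ay":0,"az":0,"tx":0,"ty":0,"tz":0,"claw":20}]' 80
python3 go.py 427 91 110 10.5
```

```text
clock: 38.95
tool_pos: [502.5, -353.0, 122.6]
orientation: [[-0.172, 0.004, 0.985], [-0.985, -0.002, -0.172], [0.002, -1.0, 0.004]]
ft_force: [-0.1, 0.1, -5.7]
grip_width: 0.356
clock 38.95 pos [ 502.5 -353.   122.6] theta -9.9 tiltx 0.002 tiltz 0.004 grip 0.356 F [-0.1  0.1 -5.7] T [ 0.02   0.039 -0.007]
ay -0.356 (rows>=2) then tx -45.03 ty 1.13 tz 0.66 cm (rows>=8)
```

```bash
python3 -m pendant '[{"ax":0,"ay":-0.178,"az":0,"tx":0,"ty":0,"tz":0,"claw":20},{"ax":0,"ay":-0.178,"az":0,"tx":0,"ty":0,"tz":0,"claw":20},{"ax":0,"ay":0,"az":0,"tx":-5,"ty":0,"tz":0.07,"claw":20},{"ax":0,"ay":0,"az":0,"tx":-5.7,"ty":0,"tz":0.08,"claw":20},{"ax":0,"ay":0,"az":0,"tx":-5.7,"ty":0,"tz":0.08,"claw":20},{"ax":0,"ay":0,"az":0,"tx":-5.7,"ty":0,"tz":0.08,"claw":20},{"ax":0,"ay":0,"az":0,"tx":-5.7,"ty":0,"tz":0.08,"claw":20},{"ax":0,"ay":0,"az":0,"tx":-5.7,"ty":0,"tz":0.08,"claw":20}]'
python3 -m pendant '[{"ax":0,"ay":0,"az":0,"tx":-5.7,"ty":0,"tz":0.08,"claw":20},{"ax":0,"ay":0,"az":0,"tx":-5.7,"ty":0,"tz":0.1,"claw":20},{"ax":0,"ay":0,"az":0,"tx":0,"ty":1,"tz":0,"claw":20},{"ax":0,"ay":0,"az":0,"tx":0,"ty":2,"tz":0,"claw":20},{"ax":0,"ay":0,"az":0,"tx":0,"ty":0,"tz":0,"claw":20},{"ax":0,"ay":0,"az":0,"tx":0,"ty":0,"tz":0,"claw":20},{"ax":0,"ay":0,"az":0,"tx":0,"ty":0,"tz":0,"claw":20}]'
python3 go.py 427 91 65.5 10.5
```

```text
clock: 39.95
tool_pos: [444.0, -20.4, 119.8]
orientation: [[0.182, -0.0, 0.983], [-0.983, -0.0, 0.182], [-0.0, -1.0, -0.0]]
ft_force: [1.4, 0.8, -4.5]
grip_width: 0.353
clock: 40.83
tool_pos: [426.6, 89.9, 91.0]
orientation: [[0.182, 0.002, 0.983], [-0.983, -0.0, 0.182], [0.0, -1.0, 0.002]]
ft_force: [1.0, -0.2, -4.5]
grip_width: 0.351
clock 40.83 pos [426.6  89.9  91. ] theta 10.5 tiltx 0.000 tiltz 0.002 grip 0.351 F [ 1.  -0.2 -4.5] T [ 0.008 -0.01   0.056]
ay -0.001 (rows>=1) then tx -0.10 ty 2.55 tz 0.06 cm (rows>=1)
```

```bash
python3 -m pendant '[{"ax":0,"ay":0,"az":0,"tx":-0.1,"ty":1.5,"tz":0.05,"claw":20},{"ax":0,"ay":0,"az":0,"tx":0,"ty":0.7,"tz":0,"claw":20},{"ax":0,"ay":0,"az":0,"tx":0,"ty":0.3,"tz":0,"claw":20},{"ax":0,"ay":0,"az":0,"tx":0,"ty":0.1,"tz":0,"claw":20},{"ax":0,"ay":0,"az":0,"tx":0,"ty":0,"tz":0,"claw":20},{"ax":0,"ay":0,"az":0,"tx":0,"ty":0,"tz":0,"claw":20}]'
python3 go.py 427 91 65 10.5
```

```text
clock: 41.58
tool_pos: [425.9, 91.3, 65.4]
orientation: [[0.183, -0.0, 0.983], [-0.983, -0.0, 0.183], [0.0, -1.0, -0.0]]
ft_force: [-5.6, -2.3, 16.6]
grip_width: 0.35
clock 41.58 pos [425.9  91.3  65.4] theta 10.5 tiltx 0.000 tiltz -0.000 grip 0.350 F [-5.6 -2.3 16.6] T [-0.284  1.004 -0.021]
ay 0.000 (rows>=1) then tx 0.05 ty 0.04 tz 0.10 cm (rows>=1)
```

```bash
python3 -m pendant '[{"ax":0,"ay":0,"az":0,"tx":0,"ty":-0.06,"tz":0,"claw":20},{"ax":0,"ay":0,"az":0,"tx":0,"ty":0,"tz":0,"claw":20},{"ax":0,"ay":0,"az":0,"tx":0,"ty":0,"tz":0,"claw":38},{"ax":0,"ay":0,"az":0,"tx":0,"ty":0,"tz":0,"claw":44},{"ax":0,"ay":0,"az":0,"tx":0,"ty":0,"tz":0,"claw":52},{"ax":0,"ay":0,"az":0,"tx":0,"ty":-2,"tz":0,"claw":60},{"ax":0,"ay":0,"az":0,"tx":0,"ty":-5,"tz":0,"claw":65},{"ax":0,"ay":0,"az":0,"tx":0,"ty":-5,"tz":0,"claw":65}]'
python3 -m pendant '[{"ax":0,"ay":0,"az":0,"tx":0,"ty":-2,"tz":0,"claw":65},{"ax":0,"ay":0,"az":0,"tx":0,"ty":0,"tz":0,"claw":65},{"ax":0,"ay":0,"az":0,"tx":0,"ty":0,"tz":0,"claw":65}]'
python3 tip.py;python3 snap.py s scene 270 120 370 195;python3 go.py
```

```text
clock: 42.58
tool_pos: [426.2, 91.4, 186.3]
orientation: [[0.183, 0.0, 0.983], [-0.983, -0.0, 0.183], [0.0, -1.0, 0.0]]
ft_force: [1.2, 1.0, 0.4]
grip_width: 0.652
clock: 42.95
tool_pos: [425.8, 91.3, 204.3]
orientation: [[0.183, -0.0, 0.983], [-0.983, -0.0, 0.183], [0.0, -1.0, -0.0]]
ft_force: [-0.8, -1.1, -0.1]
grip_width: 0.649
-90 0 -
-75 43 57.7
-60 29 60.8
-45 33 60.2
-30 33 60.6
-15 28 60.8
0 27 61.6
15 30 61.0
30 29 61.2
45 28 61.8
60 21 59.6
75 0 -
slope deg 0.8 extent L [-69.3  69.6] W [-15.5  18.4]
scale 5
clock 43.05 pos [425.6  91.3 203.9] theta 10.5 tiltx 0.000 tiltz -0.002 grip 0.652 F [ 0.   0.7 -1. ] T [-0.04  -0.056 -0.011]
```

View pics/scene_s.png

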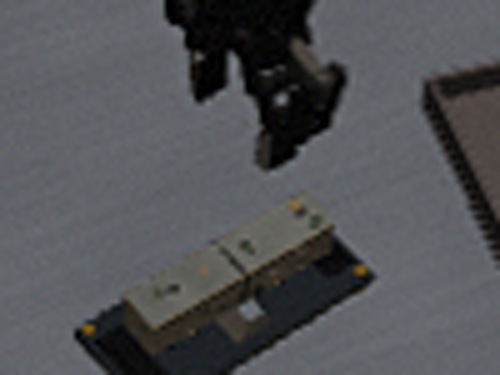

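Level again, a third sound bar. It goes to slot 4, the crosswise one with the most free room.

```bash
python3 -m pendant '[{"ax":0,"ay":0,"az":0,"tx":0,"ty":5,"tz":0.1,"claw":65},{"ax":0,"ay":0,"az":0,"tx":0,"ty":5,"tz":0,"claw":65},{"ax":0,"ay":0,"az":0,"tx":0,"ty":3,"tz":0,"claw":65},{"ax":0,"ay":0,"az":0,"tx":0,"ty":0.8,"tz":0,"claw":65},{"ax":0,"ay":0,"az":0,"tx":0,"ty":0,"tz":0,"claw":65},{"ax":0,"ay":0,"az":0,"tx":0,"ty":0,"tz":0,"claw":65}]'
python3 go.py 427 91 67 10.5
```

```text
clock: 43.8
tool_pos: [428.2, 91.7, 68.0]
orientation: [[0.183, 0.003, 0.983], [-0.983, 0.0, 0.183], [0.0, -1.0, 0.003]]
ft_force: [-1.1, -0.1, -0.0]
grip_width: 0.648
clock 43.80 pos [428.2  91.7  68. ] theta 10.5 tiltx 0.000 tiltz 0.003 grip 0.648 F [-1.1 -0.1 -0. ] T [ 0.003  0.008 -0.043]
ay 0.000 (rows>=1) then tx 0.05 ty 0.10 tz -0.13 cm (rows>=1)
```

```bash
python3 -m pendant '[{"ax":0,"ay":0,"az":0,"tx":0.05,"ty":0.1,"tz":-0.1,"claw":20},{"ax":0,"ay":0,"az":0,"tx":0,"ty":0,"tz":0,"claw":20},{"ax":0,"ay":0,"az":0,"tx":0,"ty":0,"tz":0,"claw":20},{"ax":0,"ay":0,"az":0,"tx":0,"ty":0,"tz":0,"claw":20},{"ax":0,"ay":0,"az":0,"tx":0,"ty":-2,"tz":0,"claw":20},{"ax":0,"ay":0,"az":0,"tx":0,"ty":-3,"tz":0,"claw":20},{"ax":0,"ay":0,"az":0,"tx":0,"ty":0,"tz":0,"claw":20}]' 90
python3 -m pendant '[{"ax":0,"ay":-0.176,"az":0,"tx":0,"ty":0,"tz":0,"claw":20},{"ax":0,"ay":-0.176,"az":0,"tx":0,"ty":0,"tz":0,"claw":20},{"ax":0,"ay":-0.176,"az":0,"tx":0,"ty":0,"tz":0,"claw":20},{"ax":0,"ay":-0.176,"az":0,"tx":0,"ty":0,"tz":0,"claw":20},{"ax":0,"ay":-0.176,"az":0,"tx":0,"ty":0,"tz":0,"claw":20},{"ax":0,"ay":-0.176,"az":0,"tx":0,"ty":0,"tz":0,"claw":20},{"ax":0,"ay":-0.176,"az":0,"tx":0,"ty":0,"tz":0,"claw":20},{"ax":0,"ay":-0.176,"az":0,"tx":0,"ty":0,"tz":0,"claw":20}]'
python3 go.py 631.5 160.7 95 91
```

```text
clock: 44.68
tool_pos: [427.7, 91.1, 117.7]
orientation: [[0.182, 0.005, 0.983], [-0.983, 0.001, 0.182], [0.0, -1.0, 0.005]]
ft_force: [-0.5, -0.4, -5.1]
grip_width: 0.351
clock: 45.68
tool_pos: [425.7, 90.7, 115.0]
orientation: [[1.0, -0.001, -0.027], [0.027, -0.001, 1.0], [-0.001, -1.0, -0.0]]
ft_force: [0.2, -0.1, -5.5]
grip_width: 0.35
clock 45.67 pos [425.7  90.7 115. ] theta 91.5 tiltx -0.001 tiltz -0.000 grip 0.350 F [ 0.2 -0.1 -5.5] T [ 0.027 -0.039  0.019]
ay 0.009 (rows>=1) then tx 20.70 ty 1.98 tz 6.64 cm (rows>=4)
```

```bash
python3 -m pendant '[{"ax":0,"ay":0.009,"az":0,"tx":4.2,"ty":0,"tz":1.6,"claw":20},{"ax":0,"ay":0,"az":0,"tx":5.5,"ty":0,"tz":1.7,"claw":20},{"ax":0,"ay":0,"az":0,"tx":5.5,"ty":0,"tz":1.7,"claw":20},{"ax":0,"ay":0,"az":0,"tx":5.5,"ty":0.7,"tz":1.6,"claw":20},{"ax":0,"ay":0,"az":0,"tx":0,"ty":2,"tz":0,"claw":20},{"ax":0,"ay":0,"az":0,"tx":0,"ty":0.5,"tz":0,"claw":20},{"ax":0,"ay":0,"az":0,"tx":0,"ty":0,"tz":0,"claw":20},{"ax":0,"ay":0,"az":0,"tx":0,"ty":0,"tz":0,"claw":20}]'
python3 go.py 631.5 160.7 42 91;python3 snap.py t scene 280 160 400 250
```

```text
clock: 46.68
tool_pos: [632.1, 159.5, 84.7]
orientation: [[1.0, 0.001, -0.012], [0.012, -0.0, 1.0], [0.001, -1.0, -0.0]]
ft_force: [-0.7, 0.8, -4.7]
grip_width: 0.344
clock 46.67 pos [632.1 159.5  84.7] theta 90.7 tiltx 0.001 tiltz -0.000 grip 0.344 F [-0.7  0.8 -4.7] T [-0.014  0.    -0.027]
ay -0.006 (rows>=1) then tx -0.06 ty 4.27 tz 0.12 cm (rows>=1)
scale 5
```

View pics/scene_t.png

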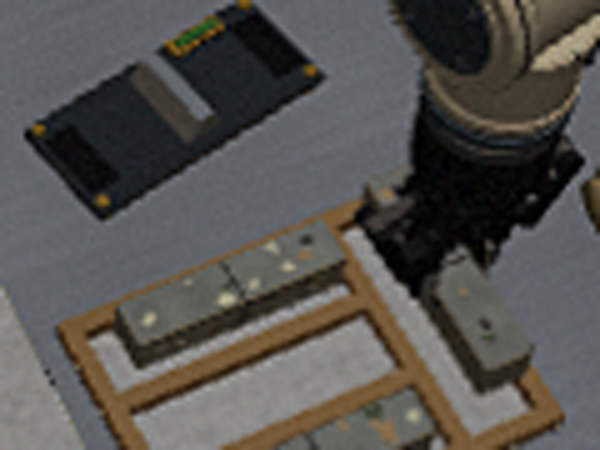

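```bash
python3 -m pendant '[{"ax":0,"ay":0,"az":0,"tx":-0.05,"ty":2,"tz":0.1,"claw":20},{"ax":0,"ay":0,"az":0,"tx":0,"ty":1.7,"tz":0,"claw":20},{"ax":0,"ay":0,"az":0,"tx":0,"ty":0.4,"tz":0,"claw":20},{"ax":0,"ay":0,"az":0,"tx":0,"ty":0,"tz":0,"claw":20},{"ax":0,"ay":0,"az":0,"tx":0,"ty":0,"tz":0,"claw":20},{"ax":0,"ay":0,"az":0,"tx":0,"ty":0,"tz":0,"claw":20}]'
python3 go.py 631.5 160.7 42 91
```

```text
clock: 47.48
tool_pos: [632.1, 160.7, 43.0]
orientation: [[1.0, 0.001, -0.012], [0.012, -0.0, 1.0], [0.001, -1.0, -0.0]]
ft_force: [0.0, -0.5, -4.9]
grip_width: 0.345
clock 47.48 pos [632.1 160.7  43. ] theta 90.7 tiltx 0.001 tiltz -0.000 grip 0.345 F [ 0.  -0.5 -4.9] T [-0.012 -0.029 -0.027]
ay -0.006 (rows>=1) then tx -0.06 ty 0.10 tz 0.00 cm (rows>=1)
```

```bash
python3 -m pendant '[{"ax":0,"ay":0,"az":0,"tx":0,"ty":0.1,"tz":0,"claw":20},{"ax":0,"ay":0,"az":0,"tx":0,"ty":0,"tz":0,"claw":20},{"ax":0,"ay":0,"az":0,"tx":0,"ty":0,"tz":0,"claw":38},{"ax":0,"ay":0,"az":0,"tx":0,"ty":0,"tz":0,"claw":44},{"ax":0,"ay":0,"az":0,"tx":0,"ty":0,"tz":0,"claw":48},{"ax":0,"ay":0,"az":0,"tx":0,"ty":-2,"tz":0,"claw":48},{"ax":0,"ay":0,"az":0,"tx":0,"ty":-5,"tz":0,"claw":50},{"ax":0,"ay":0,"az":0,"tx":0,"ty":-4,"tz":0,"claw":65}]'
python3 -m pendant '[{"ax":0,"ay":0.176,"az":0,"tx":0,"ty":0,"tz":0,"claw":65},{"ax":0,"ay":0.176,"az":0,"tx":0,"ty":0,"tz":0,"claw":65},{"ax":0,"ay":0.176,"az":0,"tx":0,"ty":0,"tz":0,"claw":65},{"ax":0,"ay":0.176,"az":0,"tx":0,"ty":0,"tz":0,"claw":65},{"ax":0,"ay":0.176,"az":0,"tx":0,"ty":0,"tz":0,"claw":65},{"ax":0,"ay":0.176,"az":0,"tx":0,"ty":0,"tz":0,"claw":65},{"ax":0,"ay":0.176,"az":0,"tx":0,"ty":0,"tz":0,"claw":65},{"ax":0,"ay":0.176,"az":0,"tx":0,"ty":0,"tz":0,"claw":65}]'
python3 go.py 500 -100 150 0
```

```text
clock: 48.48
tool_pos: [632.6, 160.8, 155.4]
orientation: [[1.0, 0.003, -0.012], [0.012, 0.0, 1.0], [0.003, -1.0, 0.0]]
ft_force: [1.0, 0.6, -0.6]
grip_width: 0.648
clock: 49.48
tool_pos: [632.4, 160.8, 154.0]
orientation: [[0.168, 0.002, 0.986], [-0.986, 0.0, 0.168], [0.0, -1.0, 0.002]]
ft_force: [0.7, -0.1, 0.0]
grip_width: 0.65
clock 49.48 pos [632.4 160.8 154. ] theta 9.7 tiltx 0.000 tiltz 0.002 grip 0.650 F [ 0.7 -0.1  0. ] T [ 0.003 -0.001 -0.018]
ay 0.169 (rows>=1) then tx 26.08 ty 0.36 tz -13.24 cm (rows>=5)
```

```bash
python3 -m pendant '[{"ax":0,"ay":0.166,"az":0,"tx":0,"ty":0,"tz":0,"claw":65},{"ax":0,"ay":0,"az":0,"tx":5.2,"ty":0,"tz":-2.6,"claw":65},{"ax":0,"ay":0,"az":0,"tx":5.2,"ty":0,"tz":-2.6,"claw":65},{"ax":0,"ay":0,"az":0,"tx":5.2,"ty":0,"tz":-2.6,"claw":65},{"ax":0,"ay":0,"az":0,"tx":5.2,"ty":0,"tz":-2.6,"claw":65},{"ax":0,"ay":0,"az":0,"tx":5.2,"ty":0,"tz":-2.6,"claw":65},{"ax":0,"ay":0,"az":0,"tx":0,"ty":0,"tz":0,"claw":65}]'
cat > look.py <<'E'
import sys
from plant import manip
from meas import *
t=sys.argv[1]
for n,rois in(("top",[(285,140,430,280),(202,130,289,203),(105,205,190,275)]),("scene",[(130,170,310,330),(284,175,400,280),(350,120,430,175)])):
    c=manip.read_camera(n);np.savez(f"{n}_{t}.npz",**c);cv2.imwrite(f"pics/{n}_{t}.png",c["image"][:,:,::-1])
    for r,zt,lo,hi in zip(rois,(38,37,37),(30,28,32),(46,46,46)):
        for b in bars(c,r,zt,lo,hi):print(n,np.round(b[:5],1),b[5].round())
E
python3 look.py u; python3 go.py 598.8 -345.8 100 -0.5
```

```text
clock: 50.35
tool_pos: [502.8, -103.3, 153.6]
orientation: [[0.004, 0.001, 1.0], [-1.0, -0.001, 0.004], [0.001, -1.0, 0.001]]
ft_force: [0.1, 0.6, 0.6]
grip_width: 0.653
top [ 597.8 -344.2  140.2   33.3   89.7] [385. 177.]
top [567.6  56.2 137.2  33.2 -89.4] [250. 187.]
top [631.8 159.9 138.2  33.1   0.9] [215. 166.]
top [689.1  49.3 135.7  34.   89.7] [252. 147.]
top [446.  362.6 140.8  32.3  83.6] [146. 228.]
scene [ 600.  -347.3  137.8   36.5  -89.9] [200. 277.]
scene [695.3  44.4 138.8  35.2 -89. ] [343. 252.]
scene [573.1  53.5 141.5  35.6 -89.1] [326. 217.]
scene [ 6.356e+02  1.555e+02  1.400e+02  3.580e+01 -2.000e-01] [367. 221.]
scene [447.8 359.  136.5  35.8  85.6] [393. 152.]
clock 50.45 pos [ 504.8 -101.   153.5] theta 0.4 tiltx 0.000 tiltz 0.003 grip 0.651 F [-0.7  0.2  0.2] T [-0.015  0.039  0.001]
ay 0.015 (rows>=1) then tx 24.40 ty 5.39 tz 9.60 cm (rows>=5)
```

View pics/scene_u.png

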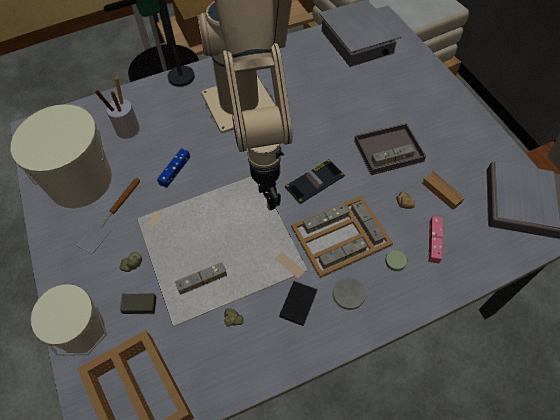

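The slot 4 bar is seated at around (367,221). The last bar is at (599,-346).

```bash
python3 -m pendant '[{"ax":0,"ay":0.007,"az":0,"tx":4,"ty":0,"tz":1.6,"claw":65},{"ax":0,"ay":0,"az":0,"tx":5.4,"ty":0,"tz":2,"claw":65},{"ax":0,"ay":0,"az":0,"tx":5.4,"ty":1.4,"tz":2,"claw":65},{"ax":0,"ay":0,"az":0,"tx":5.4,"ty":2,"tz":2,"claw":65},{"ax":0,"ay":0,"az":0,"tx":4.2,"ty":2,"tz":2,"claw":65},{"ax":0,"ay":0,"az":0,"tx":0,"ty":2,"tz":0,"claw":65},{"ax":0,"ay":0,"az":0,"tx":0,"ty":0,"tz":0,"claw":65},{"ax":0,"ay":0,"az":0,"tx":0,"ty":0,"tz":0,"claw":65}]'
python3 go.py 598.9 -345.8 41 0;python3 snap.py v scene 140 210 260 300
```

```text
clock: 51.45
tool_pos: [601.3, -342.4, 79.0]
orientation: [[0.003, 0.001, 1.0], [-1.0, 0.0, 0.003], [-0.0, -1.0, 0.001]]
ft_force: [0.1, -0.6, 0.4]
grip_width: 0.649
clock 51.45 pos [ 601.3 -342.4   79. ] theta 0.2 tiltx -0.000 tiltz 0.001 grip 0.649 F [ 0.1 -0.6  0.4] T [-0.073 -0.022  0.026]
ay 0.003 (rows>=1) then tx 0.34 ty 3.80 tz -0.24 cm (rows>=1)
scale 5
```

View pics/scene_v.png

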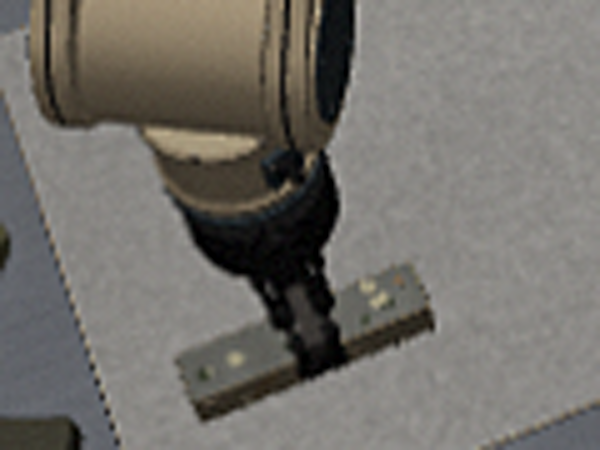

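```bash
python3 -m pendant '[{"ax":0,"ay":0,"az":0,"tx":0.3,"ty":2,"tz":-0.25,"claw":65},{"ax":0,"ay":0,"az":0,"tx":0,"ty":1.8,"tz":0,"claw":65},{"ax":0,"ay":0,"az":0,"tx":0,"ty":0,"tz":0,"claw":65},{"ax":0,"ay":0,"az":0,"tx":0,"ty":0,"tz":0,"claw":65},{"ax":0,"ay":0,"az":0,"tx":0,"ty":0,"tz":0,"claw":65}]'
python3 go.py 598.9 -345.8 41 0
```

```text
clock: 52.12
tool_pos: [598.9, -347.4, 40.9]
orientation: [[0.001, 0.002, 1.0], [-1.0, -0.001, 0.001], [0.001, -1.0, 0.002]]
ft_force: [0.9, -0.2, -0.3]
grip_width: 0.647
clock 52.12 pos [ 598.9 -347.4   40.9] theta 0.1 tiltx 0.001 tiltz 0.002 grip 0.647 F [ 0.9 -0.2 -0.3] T [ 0.008  0.012 -0.009]
ay 0.001 (rows>=1) then tx -0.16 ty -0.01 tz 0.00 cm (rows>=1)
```

```bash
python3 -m pendant '[{"ax":0,"ay":0,"az":0,"tx":-0.1,"ty":0,"tz":0,"claw":65},{"ax":0,"ay":0,"az":0,"tx":0,"ty":0,"tz":0,"claw":20},{"ax":0,"ay":0,"az":0,"tx":0,"ty":0,"tz":0,"claw":20},{"ax":0,"ay":0,"az":0,"tx":0,"ty":0,"tz":0,"claw":20},{"ax":0,"ay":0,"az":0,"tx":0,"ty":-2,"tz":0,"claw":20},{"ax":0,"ay":0,"az":0,"tx":0,"ty":-4,"tz":0,"claw":20},{"ax":0,"ay":0,"az":0,"tx":0,"ty":-2,"tz":0,"claw":20},{"ax":0,"ay":0,"az":0,"tx":0,"ty":0,"tz":0,"claw":20}]' 80
python3 go.py 427 91 120 10.5
```

```text
clock: 53.12
tool_pos: [599.4, -346.7, 122.5]
orientation: [[0.002, 0.004, 1.0], [-1.0, -0.002, 0.002], [0.002, -1.0, 0.004]]
ft_force: [-0.5, 0.5, -3.7]
grip_width: 0.355
clock 53.12 pos [ 599.4 -346.7  122.5] theta 0.1 tiltx 0.002 tiltz 0.004 grip 0.355 F [-0.5  0.5 -3.7] T [ 0.089 -0.025 -0.023]
ay -0.182 (rows>=1) then tx -46.18 ty 0.09 tz -8.97 cm (rows>=8)
```

```bash
python3 -m pendant '[{"ax":0,"ay":-0.182,"az":0,"tx":0,"ty":0,"tz":0,"claw":20},{"ax":0,"ay":0,"az":0,"tx":-4.6,"ty":0,"tz":-1.1,"claw":20},{"ax":0,"ay":0,"az":0,"tx":-5.2,"ty":0,"tz":-1,"claw":20},{"ax":0,"ay":0,"az":0,"tx":-5.2,"ty":0,"tz":-1,"claw":20},{"ax":0,"ay":0,"az":0,"tx":-5.2,"ty":0,"tz":-1,"claw":20},{"ax":0,"ay":0,"az":0,"tx":-5.2,"ty":0,"tz":-1,"claw":20},{"ax":0,"ay":0,"az":0,"tx":-5.2,"ty":0,"tz":-1,"claw":20},{"ax":0,"ay":0,"az":0,"tx":-5.2,"ty":0,"tz":-1,"claw":20}]'
python3 -m pendant '[{"ax":0,"ay":0,"az":0,"tx":-5.2,"ty":0,"tz":-1,"claw":20},{"ax":0,"ay":0,"az":0,"tx":-5.2,"ty":0,"tz":-0.9,"claw":20},{"ax":0,"ay":0,"az":0,"tx":0,"ty":1,"tz":0,"claw":20},{"ax":0,"ay":0,"az":0,"tx":0,"ty":2,"tz":0,"claw":20},{"ax":0,"ay":0,"az":0,"tx":0,"ty":0,"tz":0,"claw":20},{"ax":0,"ay":0,"az":0,"tx":0,"ty":0,"tz":0,"claw":20},{"ax":0,"ay":0,"az":0,"tx":0,"ty":0,"tz":0,"claw":20}]'
python3 go.py 427 91.5 65 10.5
```

```text
clock: 54.12
tool_pos: [461.7, -5.7, 119.3]
orientation: [[0.182, -0.001, 0.983], [-0.983, -0.0, 0.182], [-0.0, -1.0, -0.001]]
ft_force: [1.4, 1.0, -4.5]
grip_width: 0.355
clock: 55.0
tool_pos: [426.1, 91.3, 90.6]
orientation: [[0.182, 0.002, 0.983], [-0.983, -0.0, 0.182], [0.0, -1.0, 0.002]]
ft_force: [-0.0, 0.2, -4.1]
grip_width: 0.35
clock 55.00 pos [426.1  91.3  90.6] theta 10.5 tiltx 0.000 tiltz 0.002 grip 0.350 F [-0.   0.2 -4.1] T [ 0.083 -0.003 -0.027]
ay -0.001 (rows>=1) then tx -0.01 ty 2.56 tz 0.09 cm (rows>=1)
```

```bash
python3 -m pendant '[{"ax":0,"ay":0,"az":0,"tx":0,"ty":1.5,"tz":0.05,"claw":20},{"ax":0,"ay":0,"az":0,"tx":0,"ty":0.7,"tz":0,"claw":20},{"ax":0,"ay":0,"az":0,"tx":0,"ty":0.2,"tz":0,"claw":20},{"ax":0,"ay":0,"az":0,"tx":0,"ty":0.05,"tz":0,"claw":20},{"ax":0,"ay":0,"az":0,"tx":0,"ty":0,"tz":0,"claw":20},{"ax":0,"ay":0,"az":0,"tx":0,"ty":0,"tz":0,"claw":20}]'
python3 go.py 427 91 65 10.5
```

```text
clock: 55.75
tool_pos: [426.4, 91.8, 65.9]
orientation: [[0.183, 0.001, 0.983], [-0.983, -0.0, 0.183], [0.0, -1.0, 0.001]]
ft_force: [0.1, 0.3, -3.7]
grip_width: 0.358
clock 55.75 pos [426.4  91.8  65.9] theta 10.5 tiltx 0.000 tiltz 0.001 grip 0.358 F [ 0.1  0.3 -3.7] T [ 0.113  0.07  -0.001]
ay 0.000 (rows>=1) then tx 0.09 ty 0.09 tz 0.05 cm (rows>=1)
```

```bash
python3 -m pendant '[{"ax":0,"ay":0,"az":0,"tx":0.08,"ty":0.08,"tz":0.05,"claw":20},{"ax":0,"ay":0,"az":0,"tx":0,"ty":0,"tz":0,"claw":20},{"ax":0,"ay":0,"az":0,"tx":0,"ty":0,"tz":0,"claw":38},{"ax":0,"ay":0,"az":0,"tx":0,"ty":0,"tz":0,"claw":44},{"ax":0,"ay":0,"az":0,"tx":0,"ty":0,"tz":0,"claw":52},{"ax":0,"ay":0,"az":0,"tx":0,"ty":-2,"tz":0,"claw":60},{"ax":0,"ay":0,"az":0,"tx":0,"ty":-5,"tz":0,"claw":65},{"ax":0,"ay":0,"az":0,"tx":0,"ty":-5,"tz":0,"claw":65}]'
python3 -m pendant '[{"ax":0,"ay":0,"az":0,"tx":0,"ty":-2,"tz":0,"claw":65},{"ax":0,"ay":0,"az":0,"tx":0,"ty":0,"tz":0,"claw":65},{"ax":0,"ay":0,"az":0,"tx":0,"ty":0,"tz":0,"claw":65}]'
python3 tip.py;python3 snap.py w scene 270 120 370 195;python3 go.py
```

```text
clock: 56.75
tool_pos: [426.3, 91.0, 186.0]
orientation: [[0.183, -0.0, 0.983], [-0.983, -0.0, 0.183], [0.0, -1.0, -0.0]]
ft_force: [1.3, 0.6, 0.0]
grip_width: 0.649
clock: 57.12
tool_pos: [426.1, 91.0, 204.0]
orientation: [[0.182, -0.0, 0.983], [-0.983, -0.0, 0.182], [0.0, -1.0, -0.0]]
ft_force: [-0.6, 0.2, 0.1]
grip_width: 0.649
-90 5 43.1
-75 32 44.3
-60 33 48.6
-45 36 52.5
-30 34 57.2
-15 37 61.0
0 35 64.1
15 35 68.1
30 37 73.3
45 30 76.9
60 0 -
75 0 -
slope deg 14.6 extent L [-74.7  58.5] W [-15.1  19.4]
scale 5
clock 57.23 pos [425.9  90.9 203.6] theta 10.5 tiltx 0.000 tiltz -0.002 grip 0.649 F [-0.3 -0.6 -0.4] T [0.011 0.012 0.015]
```

View pics/scene_w.png

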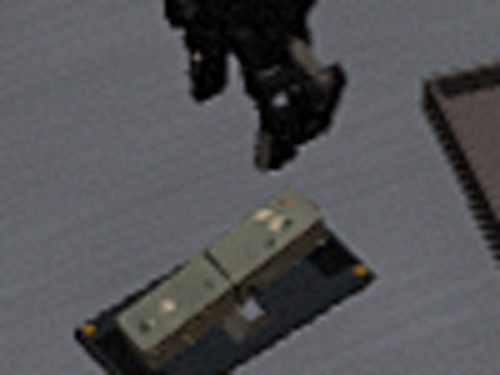

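The last bar tipped towards -y, so it is faulty, as the +0.09 N m wrist moment had suggested. I'll pick it up with the mirrored tilt.

```bash
python3 -m pendant '[{"ax":0,"ay":0,"az":0.14,"tx":0,"ty":0,"tz":0,"claw":65},{"ax":0,"ay":0,"az":0.14,"tx":0,"ty":0,"tz":0,"claw":65},{"ax":0,"ay":0,"az":0,"tx":0,"ty":0,"tz":0,"claw":65},{"ax":0,"ay":0,"az":0,"tx":0,"ty":0,"tz":0,"claw":65}]'
python3 go.py 428.2 81.6 64 10.5
```

```text
clock: 57.72
tool_pos: [426.3, 90.8, 204.1]
orientation: [[0.175, -0.051, 0.983], [-0.946, 0.269, 0.182], [-0.274, -0.962, -0.001]]
ft_force: [-0.3, -0.2, 0.5]
grip_width: 0.651
clock 57.73 pos [426.3  90.8 204.1] theta 10.5 tiltx -0.274 tiltz -0.001 grip 0.651 F [-0.3 -0.2  0.5] T [-0.116 -0.048 -0.045]
ay -0.000 (rows>=1) then tx 4.75 ty 13.22 tz 0.04 cm (rows>=3)
```

```bash
python3 -m pendant '[{"ax":0,"ay":0,"az":0,"tx":4.75,"ty":0,"tz":0,"claw":65},{"ax":0,"ay":0,"az":0,"tx":0,"ty":4.5,"tz":0,"claw":65},{"ax":0,"ay":0,"az":0,"tx":0,"ty":4.5,"tz":0,"claw":65},{"ax":0,"ay":0,"az":0,"tx":0,"ty":3,"tz":0,"claw":65},{"ax":0,"ay":0,"az":0,"tx":0,"ty":0.8,"tz":0,"claw":65},{"ax":0,"ay":0,"az":0,"tx":0,"ty":0,"tz":0,"claw":65},{"ax":0,"ay":0,"az":0,"tx":0,"ty":0,"tz":0,"claw":65}]'
python3 go.py 428.2 81.6 64 10.5;python3 snap.py x scene 270 120 370 195
```

```text
clock: 58.6
tool_pos: [429.5, 81.0, 69.8]
orientation: [[0.177, -0.048, 0.983], [-0.945, 0.271, 0.183], [-0.275, -0.961, 0.003]]
ft_force: [-0.4, 0.0, 0.2]
grip_width: 0.65
clock 58.60 pos [429.5  81.   69.8] theta 10.5 tiltx -0.275 tiltz 0.003 grip 0.650 F [-0.4  0.   0.2] T [-0.144  0.002  0.011]
ay 0.001 (rows>=1) then tx 0.08 ty 0.58 tz -0.12 cm (rows>=1)
scale 5
```

View pics/scene_x.png

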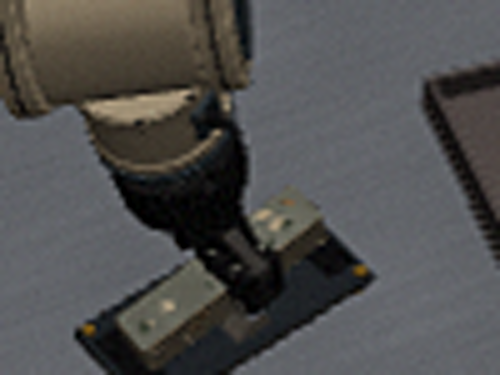

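```bash
python3 -m pendant '[{"ax":0,"ay":0,"az":0,"tx":0.05,"ty":0.5,"tz":-0.1,"claw":65},{"ax":0,"ay":0,"az":0,"tx":0,"ty":0,"tz":0,"claw":20},{"ax":0,"ay":0,"az":0,"tx":0,"ty":0,"tz":0,"claw":20},{"ax":0,"ay":0,"az":0,"tx":0,"ty":0,"tz":0,"claw":20},{"ax":0,"ay":0,"az":0,"tx":0,"ty":0,"tz":0,"claw":20},{"ax":0,"ay":0,"az":0,"tx":0,"ty":-4,"tz":0,"claw":20},{"ax":0,"ay":0,"az":0,"tx":0,"ty":-4,"tz":0,"claw":20},{"ax":0,"ay":0,"az":-0.14,"tx":0,"ty":0,"tz":0,"claw":20}]' 80
python3 -m pendant '[{"ax":0,"ay":0,"az":-0.14,"tx":0,"ty":0,"tz":0,"claw":20},{"ax":0,"ay":0.15,"az":0,"tx":0,"ty":0,"tz":0,"claw":20},{"ax":0,"ay":0.15,"az":0,"tx":0,"ty":0,"tz":0,"claw":20},{"ax":0,"ay":0,"az":0,"tx":0,"ty":0,"tz":0,"claw":20},{"ax":0,"ay":0,"az":0,"tx":0,"ty":0,"tz":0,"claw":20}]'
python3 go.py 385.5 371 85 -7
```

```text
clock: 59.65
tool_pos: [433.5, 57.8, 142.5]
orientation: [[0.177, -0.019, 0.984], [-0.975, 0.134, 0.178], [-0.135, -0.991, 0.005]]
ft_force: [-0.9, 0.1, -6.0]
grip_width: 0.356
clock: 60.28
tool_pos: [431.2, 59.8, 140.5]
orientation: [[-0.114, 0.0, 0.994], [-0.994, -0.0, -0.114], [0.0, -1.0, 0.0]]
ft_force: [0.1, -0.2, -3.7]
grip_width: 0.351
clock 60.27 pos [431.2  59.8 140.5] theta -6.5 tiltx 0.000 tiltz 0.000 grip 0.351 F [ 0.1 -0.2 -3.7] T [0.094 0.029 0.004]
ay 0.008 (rows>=1) then tx -30.33 ty 5.54 tz -8.33 cm (rows>=6)
```

```bash
python3 -m pendant '[{"ax":0,"ay":0.008,"az":0,"tx":-4.3,"ty":0,"tz":-1.3,"claw":20},{"ax":0,"ay":0,"az":0,"tx":-5.2,"ty":0,"tz":-1.4,"claw":20},{"ax":0,"ay":0,"az":0,"tx":-5.2,"ty":0,"tz":-1.4,"claw":20},{"ax":0,"ay":0,"az":0,"tx":-5.2,"ty":0,"tz":-1.4,"claw":20},{"ax":0,"ay":0,"az":0,"tx":-5.2,"ty":0,"tz":-1.4,"claw":20},{"ax":0,"ay":0,"az":0,"tx":-5.2,"ty":2,"tz":-1.4,"claw":20},{"ax":0,"ay":0,"az":0,"tx":0,"ty":3.3,"tz":0,"claw":20},{"ax":0,"ay":0,"az":0,"tx":0,"ty":0,"tz":0,"claw":20}]'
python3 -m pendant '[{"ax":0,"ay":0,"az":0,"tx":0,"ty":0,"tz":0,"claw":20}]'
python3 go.py 385.5 371 42 -7;python3 snap.py y scene 320 80 440 170
```

```text
clock: 61.28
tool_pos: [384.6, 369.6, 85.3]
orientation: [[-0.122, -0.004, 0.993], [-0.993, -0.004, -0.122], [0.005, -1.0, -0.003]]
ft_force: [-1.4, -0.6, -4.0]
grip_width: 0.351
clock: 61.4
tool_pos: [386.7, 370.3, 88.0]
orientation: [[-0.124, 0.001, 0.992], [-0.992, -0.0, -0.124], [0.0, -1.0, 0.001]]
ft_force: [1.4, 0.1, -3.9]
grip_width: 0.355
clock 61.40 pos [386.7 370.3  88. ] theta -7.1 tiltx 0.000 tiltz 0.001 grip 0.355 F [ 1.4  0.1 -3.9] T [ 0.078 -0.048  0.023]
ay -0.002 (rows>=1) then tx -0.05 ty 4.60 tz -0.13 cm (rows>=1)
scale 5
```

View pics/scene_y.png

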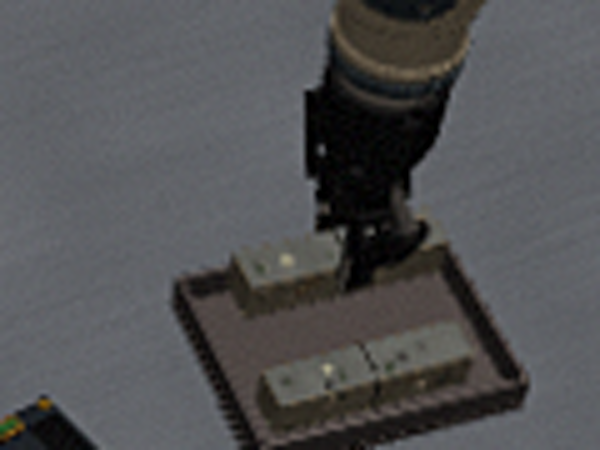

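```bash
python3 -m pendant '[{"ax":0,"ay":0,"az":0,"tx":0,"ty":2,"tz":0.2,"claw":20},{"ax":0,"ay":0,"az":0,"tx":0,"ty":2,"tz":0,"claw":20},{"ax":0,"ay":0,"az":0,"tx":0,"ty":0.4,"tz":0,"claw":20},{"ax":0,"ay":0,"az":0,"tx":0,"ty":0,"tz":0,"claw":20},{"ax":0,"ay":0,"az":0,"tx":0,"ty":0,"tz":0,"claw":20},{"ax":0,"ay":0,"az":0,"tx":0,"ty":0,"tz":0,"claw":20}]'
python3 go.py 388 371 41 -7
```

```text
clock: 62.2
tool_pos: [388.8, 370.9, 44.3]
orientation: [[-0.124, 0.002, 0.992], [-0.992, 0.001, -0.124], [-0.001, -1.0, 0.002]]
ft_force: [0.1, 0.3, -4.1]
grip_width: 0.353
clock 62.20 pos [388.8 370.9  44.3] theta -7.1 tiltx -0.001 tiltz 0.002 grip 0.353 F [ 0.1  0.3 -4.1] T [0.091 0.022 0.011]
ay -0.002 (rows>=1) then tx -0.00 ty 0.33 tz -0.09 cm (rows>=1)
```

```bash
python3 -m pendant '[{"ax":0,"ay":0,"az":0,"tx":0,"ty":0.3,"tz":0,"claw":20},{"ax":0,"ay":0,"az":0,"tx":0,"ty":0,"tz":0,"claw":20},{"ax":0,"ay":0,"az":0,"tx":0,"ty":0,"tz":0,"claw":40},{"ax":0,"ay":0,"az":0,"tx":0,"ty":0,"tz":0,"claw":47},{"ax":0,"ay":0,"az":0,"tx":0,"ty":-2,"tz":0,"claw":48},{"ax":0,"ay":0,"az":0,"tx":0,"ty":-5,"tz":0,"claw":50},{"ax":0,"ay":0,"az":0,"tx":0,"ty":-4,"tz":0,"claw":50},{"ax":0,"ay":0,"az":0,"tx":6,"ty":-2,"tz":0,"claw":65}]'
python3 -m pendant '[{"ax":0,"ay":0,"az":0,"tx":6,"ty":-1,"tz":0,"claw":65},{"ax":0,"ay":0,"az":0,"tx":6,"ty":-1,"tz":0,"claw":65},{"ax":0,"ay":0,"az":0,"tx":6,"ty":0,"tz":0,"claw":65},{"ax":0,"ay":0,"az":0,"tx":6,"ty":0,"tz":0,"claw":65},{"ax":0,"ay":0,"az":0,"tx":6,"ty":0,"tz":0,"claw":65},{"ax":0,"ay":0,"az":0,"tx":6,"ty":0,"tz":0,"claw":65},{"ax":0,"ay":0,"az":0,"tx":0,"ty":0,"tz":0,"claw":65},{"ax":0,"ay":0,"az":0,"tx":0,"ty":0,"tz":0,"claw":65}]'
python3 go.py; python3 look.py z
```

```text
clock: 63.2
tool_pos: [383.5, 314.7, 173.4]
orientation: [[-0.121, 0.007, 0.993], [-0.993, 0.005, -0.121], [-0.006, -1.0, 0.007]]
ft_force: [0.7, -1.8, -0.3]
grip_width: 0.651
clock: 64.2
tool_pos: [336.4, -45.6, 190.6]
orientation: [[-0.126, 0.001, 0.992], [-0.992, -0.0, -0.126], [-0.0, -1.0, 0.001]]
ft_force: [-0.1, 0.3, 0.7]
grip_width: 0.645
clock 64.20 pos [336.4 -45.6 190.6] theta -7.2 tiltx -0.000 tiltz 0.001 grip 0.645 F [-0.1  0.3  0.7] T [ 0.01  -0.059 -0.004]
top [567.   56.3 137.1  33.3  89.9] [250. 187.]
top [631.7 161.5 138.2  30.2   0.7] [215. 166.]
top [689.2  49.3 135.7  34.   89.8] [252. 147.]
top [388.8 368.5 140.5  31.9  83.4] [143. 248.]
top [446.1 363.4 139.2  32.3  83.6] [146. 228.]
scene [695.3  44.2 139.2  35.3 -89.2] [343. 252.]
scene [573.1  53.4 141.9  35.6 -89.1] [326. 216.]
scene [ 6.359e+02  1.559e+02  1.418e+02  3.500e+01 -2.000e-01] [367. 221.]
scene [448.1 359.6 135.5  34.7  84.9] [393. 152.]
scene [391.5 366.1 139.4  34.8  82.3] [385. 139.]
```

View pics/scene_z.png

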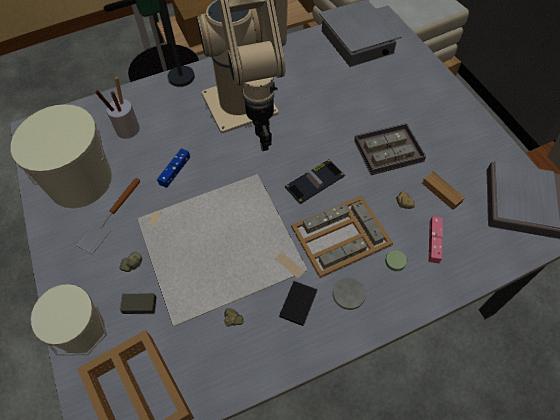

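View pics/top_z.png

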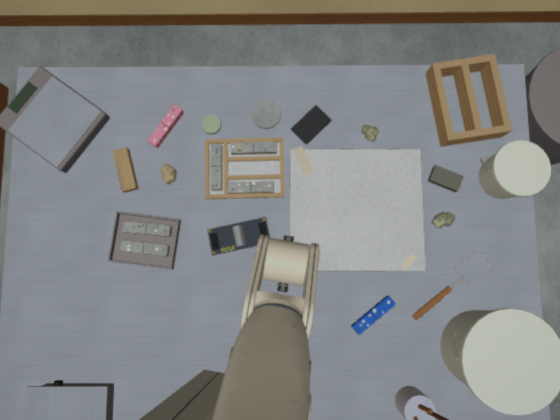

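All five bars are in place and the other stones and tools look unmoved. The slot 1 bar rests against two battens, which keep it inside the limits. I'm handing in.

```bash
python3 -c "
from plant import manip
print(manip.finish_job())"
```

```text
the job is handed in; nothing more can be done
None
```

I tested all five bars on the knife edge. Three stayed level and are packed in the oak frame, in slots 1, 3 and 4. Two tipped, one towards each side, and both are in the grey scrap tray. The wrist moment while I held the two faulty bars, about 0.06 to 0.1 N m, pointed the same way each of them tipped. I handed the job in at about 64 s of the 210 s allowed; it reports no verdict.

**Final check:** both cameras show one bar to a compartment, lying along it, and both faulty bars inside the tray. The gripper is clear. The other stones and tools look unmoved, but I judged that by eye and did not measure them.

**Things that were off:**
- **Slot 1 bar:** after I let go it ended up about 6 mm across and 9 mm along from the compartment centre. I don't know why it shifted. It lies flat against two battens and is within the 12 and 15 mm limits, so I left it.
- **Camera disagreement:** the two cameras differed by 3 to 6 mm. I averaged them for the bar and compartment positions, and the grasps and placings came out right.
- **First bar placement:** the first bar (tipped) appeared to lie about 3 mm off centre on the knife. I counted it as faulty because its wrist moment matched a 17 mm offset, and I did not test it again.

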